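Balance the loading lever

TASK

The hardness tester's loading lever is out for service and lies on the wooden rest; lead ballast hidden under its cover plates leaves its balance point unknown. Find that point by trial lifts without letting the lever tip, and lay the lever gently into the swinging brass cradle of the balancing stand so that it hangs there level, borne by the cradle alone, with the pointer at the middle mark. Leave the other things on the bench where they are.

Things in the scene. Friction and masses are not known exactly. Their poses are not given: they have to be found in the camera images.
- lever: Grey flat bar 12 mm thick (x), 300 mm long (y), 30 mm high (z), on its narrow edge, bright cover plates on its sides; about 0.6 kg. Origin: middle of its underside, y along it. Its balance point lies 10 to 55 mm off the middle, toward one end; no measurement shows it, only pull and twist when it is lifted, or its tipping. Grip it across its thickness, between the saddles of the rest.
- lever_rest: The fixed wooden rest, a board 56 x 250 x 12 mm with two saddles 16 mm long at y = -100 and +100 mm; the lever lies along its y in their notches (16 mm wide, 10 mm deep, notch floor 40 mm above the bench). Origin: middle of its underside.
- stand: The fixed balancing stand: a dark cast base 110 x 150 mm with two steel posts 10 x 18 mm standing at x = -31 and +31 mm, 136 mm high, between which the brass cradle swings; a white scale with a red middle mark on the side toward the robot. Origin: middle of its underside; the lever is to lie along its y. Its pivots are delicate: never press on it with more than 20 N.
- cradle_seat (a point): Middle of the floor of the swinging brass cradle, 50 mm below its pivot; 77 mm above the bench when level. The cradle is an open-topped U, 40 mm long (y), 16 mm wide between the cheeks (x), flared above; cheeks with flare rise 32 mm, two arms go on to the pivot. The lever goes in from above, underside on this floor. Axes swing with the cradle: y along the lever's place, z up.
- cradle (a joint): Swing of the cradle about the stand's x in rad: 0 level, positive with its +y end up, stops at -0.22 and 0.22. It swings freely and settles in about 2 s, heavy side down: with the lever in it, some 0.025 rad per mm that the balance point is off the cradle's middle. A lever whose balance point lies beyond an end of the cradle (20 mm off) tips out when let go.
- vernier_caliper: Bystander: a steel caliper 72 x 190 mm lying flat.
- screwdriver: Bystander: a red-handled screwdriver, 182 mm long, lying flat.
- mug_1: Bystander: a white mug with dots, 93 mm high.
- putty_tin: Bystander: a green and white tin, 66 mm across, 34 mm high.
- round_slug: Bystander: a dark round steel sample, 27 mm across and high.
- dust_brush: Bystander: a wooden-handled brush, 170 mm long, lying flat.
- hex_key: Bystander: a dark hex key, 83 mm long, lying flat.

How it is judged:
On the way:
1. the lever is lifted clear of the wooden rest and held level (height (world z) of lever above 0.055 m and contact force between lever and lever_rest below 0.05 N and angle between lever's own z axis and vertical below 0.12 rad), for 0.3 s.
At the end, for the whole second after the job is handed in: The lever lies in the cradle (underside within 4 mm of its floor, within 7 degrees of its direction), released and at rest, its whole weight (over 5 N) borne by the stand, with the cradle within 0.07 rad (4 degrees) of level and the lever within 0.09 rad (value of joint cradle between -0.07 and 0.07 rad and angle between lever's own z axis and vertical below 0.09 rad and z of lever in the frame of cradle_seat between -0.004 and 0.004 m and angle between the y axis of lever and the y axis of cradle_seat, either way round below 0.12 rad and contact force between lever and stand above 5 N and angular speed of lever below 0.08 rad/s and linear speed of lever below 0.02 m/s); the robot touches nothing.
It fails at once if the lever tips by more than 17 degrees (angle between lever's own z axis and vertical above 0.3 rad).
It fails at once if the lever is pressed on the stand with more than 20 N (contact force between lever and stand above 20 N).
It fails at once if a bystander is moved more than 20 mm (distance of any of vernier_caliper, screwdriver, mug_1, putty_tin, round_slug, dust_brush, hex_key from where it was at the start of the episode above 0.02 m).
It also fails if it takes over 72 s, if anything falls off the work surface, if the arm or the gripper's body presses on something with over 40 N, if the wrist force passes 120 N, or if a joint passes its speed limit or range.

ROBOT

A 6-joint arm with a two-finger parallel gripper is mounted at the origin on a cart in front of the work surface, level with it; the furniture and walls round the work are solid. World frame = base frame: x ahead of the robot, y to its left, z up, the work surface at z = 0. Lengths are in m, angles in rad, forces in N, time in s.
With the tool pointing down it reaches from about 0.25 to 0.725 m from the base axis. Payload 4 kg.
Tool frame: the origin (TCP) lies midway between the tips of the shut fingers; the grasp point (between the pads) lies 19 mm behind it; y points along the fingers, z is the direction in which the jaws open and shut, and the axes are right-handed (so a half turn about y gives the same grasp; the last joint's range is limited). The gripper opens to 85 mm and grips with 20 to 120 N. Pads are 22 mm wide; open, the fingers measure 114 mm over their backs; the gripper's body (76 mm by 85 mm) begins 54 mm behind the grasp point. The pads swing forward as they close: fully open they stand 13 mm farther back than shut.
Start: joints at [1.178, 0.241, 0.005, 1.335, 0, 1.571], TCP at [0.191, 0.462, 0.231] pointing down, gripper open.
Joint ranges: [-2.72, 2.72], [-1.05, 1.87], [-1.09, 1.28], [-1.99, 2.15], [-1.42, 1.44], [-3.14, 3.14]. Speed limits (rad/s): [2.79, 2.79, 3.14, 3.14, 3.14, 3.14].

INTERFACE

Orientations are given as a unit quaternion [x, y, z, w].
In Python, from workcell import bot gives the robot as it stands. The module is installed in compiled form; this text tells all that it offers.
- The arm moves only by the shell command python3 -m handwheel 'ROWS' [OPENING]. ROWS is JSON, a list of rows, each a list of 6 numbers: the shift along the tool's x, y, z in units of 25 mm (1.0 is 25 mm), then the turn, a rotation vector about the tool's x, y, z in units of 10 degrees (1.0 is 10 degrees). A call has exactly 5 rows; each row is the pose to reach, as a shift and turn from the pose commanded when the call began, along the tool's axes at that moment; what a row does not reach only later rows make up. A row lasts 1/8 s, in which the tool goes at most 62.5 mm and 10.7 degrees, less where a joint would pass 70% of its speed; a pose out of reach is approached as far as the arm can. A call with a gripper value outside its range is refused whole. OPENING is the gripper command: -1 is shut, 1 is fully open, values between are in proportion, set as the call begins (- or left out, the last holds). The fingers move at their own pace and stop on an object; the grip force is fixed at half the most. Time passes only in rows, so rows that repeat a pose let the fingers close, or fill a call up. It gives the time, the measured TCP pose, the force and the opening at its end, in the units of the state.
- bot.get_obs(): the state, without advancing time (a new reading comes with each control period).
- bot.camera(name): name is "side" or "top"; returns a dict with "color" (480x640x3 uint8, red, green, blue), "fx", "fy", "cx", "cy" (pixels), "dist_coeffs" ([k1, k2, p1, p2, k3] as OpenCV has them; the pictures are not rectified), "rvec" (rotation vector, rad) and "tvec" (3), from world to camera coordinates, as OpenCV has them. Camera axes: x right, y down, z forward; pixel columns grow to the right and rows downward; lengths in m; the calibration is good to about 2 mm. A picture is of the moment at which its call begins. There is no depth.
- bot.job_done(): hands the job in, once; it reports no verdict.
The state is a dict: "clock": time; "joint_pos": joint angles; "joint_vel": joint speeds; "tau": joint torques, N m; "eef_pos": TCP position; "tool_rot": TCP orientation; "ft_force": force on the tool from outside, world axes, zero at the start; "ft_torque": the same for the moment, N m; "grip_width": finger opening in m.
Only numpy, scipy, OpenCV 4.12 (cv2) and the standard library are available. Lean on these libraries where they do the work, as an engineer would, in place of code of your own. Each camera call takes 0.05 s, during which the arm holds its last target.

## Working session

There is one attempt and no reset: what is moved stays moved. The work goes in short steps, Python scripts to look and compute and a shell command to move; the robot and the scene stay as the last step left them, time stands still between calls to the robot, and variables do not carry over. Pictures are saved under pics/ and viewed, and the job is handed in when it is done.

```bash
mkdir -p pics
python3 - <<'E'
from workcell import bot
import cv2,numpy as np
print(bot.get_obs())
for n in("side","top"):
    c=bot.camera(n); cv2.imwrite(f"pics/{n}0.png",c["color"][:,:,::-1]); np.save(f"{n}0.npy",c["color"])
    print(n,{k:np.round(v,4) for k,v in c.items() if k!="color"})
E
```

```text
{'clock': 0.0, 'joint_pos': array([ 1.17798973e+00,  2.41409073e-01,  3.75357357e-03,  1.33515388e+00,
       -1.42671534e-05,  1.57079426e+00]), 'joint_vel': array([ 2.45646986e-05, -8.14844199e-04, -3.69125820e-04,  1.06812545e-03,
        4.35126804e-04,  9.40913352e-04]), 'tau': array([ 1.40399770e-03, -3.72315502e+01,  2.52408671e+01,  1.69319159e-02,
        1.97235909e-04,  3.13477628e-06]), 'eef_pos': array([0.19116595, 0.46136382, 0.23042607]), 'tool_rot': array([ 0.69421132, -0.13812012,  0.13785224, -0.69281328]), 'ft_force': array([-0.36711418,  0.53165352,  0.0311317 ]), 'ft_torque': array([ 0.04091695, -0.007563  ,  0.0066239 ]), 'grip_width': 0.08519989397328628}
side {'fx': np.float64(471.6874), 'fy': np.float64(471.6874), 'cx': np.float64(321.0666), 'cy': np.float64(241.1931), 'dist_coeffs': array([-0.0711,  0.    ,  0.    ,  0.    ,  0.    ]), 'rvec': array([ 2.2154, -0.4883,  0.2347]), 'tvec': array([-0.5039,  0.2475,  1.0834])}
top {'fx': np.float64(506.3944), 'fy': np.float64(506.3944), 'cx': np.float64(317.9139), 'cy': np.float64(235.8768), 'dist_coeffs': array([-0.0657,  0.    ,  0.    ,  0.    ,  0.    ]), 'rvec': array([ 2.2222, -1.9958,  0.2031]), 'tvec': array([-0.028 ,  0.5889,  1.3285])}
```

View pics/side0.png

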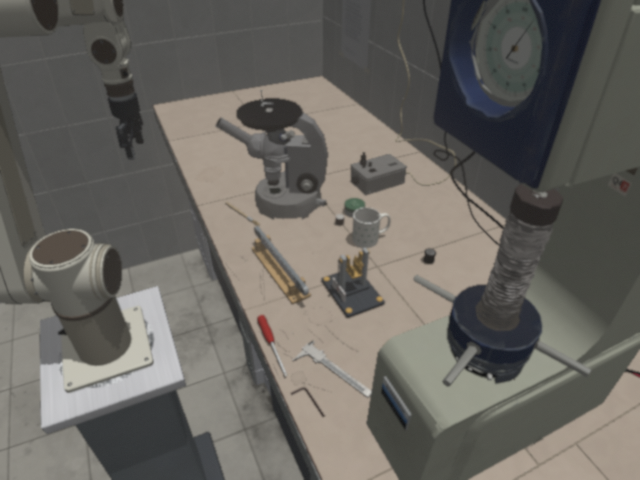

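View pics/top0.png

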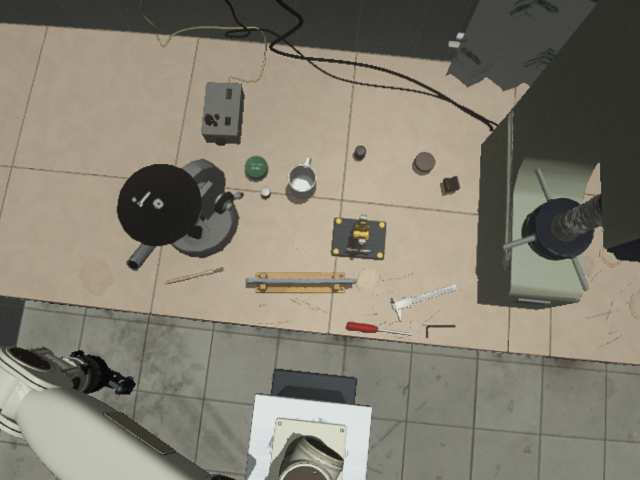

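The side view shows the rest with the lever at about (280,265) and the stand at about (352,285). In the top view the lever runs from (247,281) to (356,283), and the stand base is centred near (359,239). I'll zoom in and measure next.

```bash
cat > h.py <<'E'
from workcell import bot
import cv2,numpy as np
from scipy.spatial.transform import Rotation as R
def cal(c):
    K=np.array([[c["fx"],0,c["cx"]],[0,c["fy"],c["cy"]],[0,0,1.]])
    M=cv2.Rodrigues(np.array(c["rvec"],float))[0]; return K,np.array(c["dist_coeffs"],float),M,np.array(c["tvec"],float).ravel()
def ray(c,uv):
    K,d,M,t=cal(c); p=cv2.undistortPoints(np.array([[uv]],float),K,d)[0,0]
    return -M.T@t, M.T@np.array([p[0],p[1],1.])
def onz(c,uv,z):
    o,r=ray(c,uv); return o+r*(z-o[2])/r[2]
def proj(c,P):
    K,d,M,t=cal(c); return cv2.projectPoints(np.array(P,float).reshape(-1,3),cv2.Rodrigues(M)[0],t,K,d)[0][:,0]
def tri(c1,u1,c2,u2):
    o1,r1=ray(c1,u1);o2,r2=ray(c2,u2)
    s=np.linalg.lstsq(np.c_[r1,-r2],o2-o1,rcond=None)[0]
    a=o1+r1*s[0];b=o2+r2*s[1]; return (a+b)/2,np.linalg.norm(a-b)
def save(c,name,x0,y0,x1,y1,k): cv2.imwrite("pics/"+name,cv2.resize(c["color"][y0:y1,x0:x1,::-1],None,fx=k,fy=k,interpolation=cv2.INTER_CUBIC))
E
python3 - <<'E'
from h import *
import pickle
cs={n:bot.camera(n) for n in("side","top")}; pickle.dump(cs,open("c0.pkl","wb"))
save(cs["top"],"t1.png",235,200,395,310,5)
save(cs["side"],"s1.png",240,215,400,325,5)
E
```

```text
(no output)
```

View pics/t1.png

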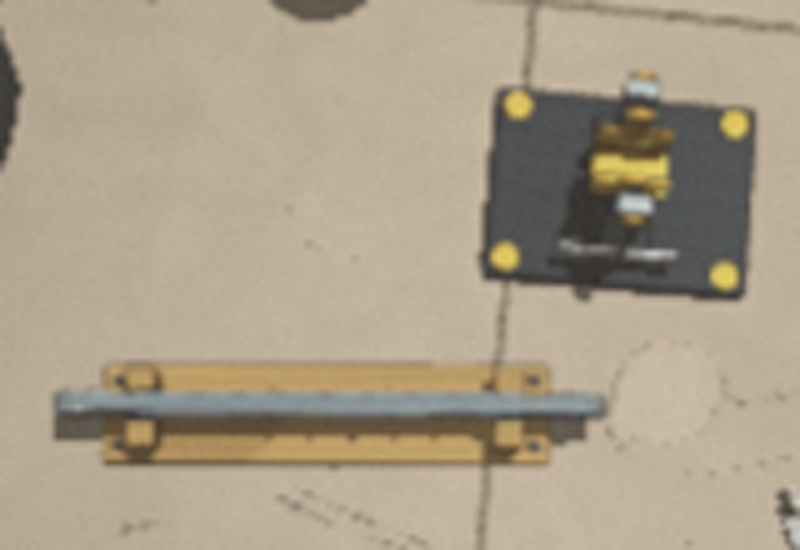

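View pics/s1.png

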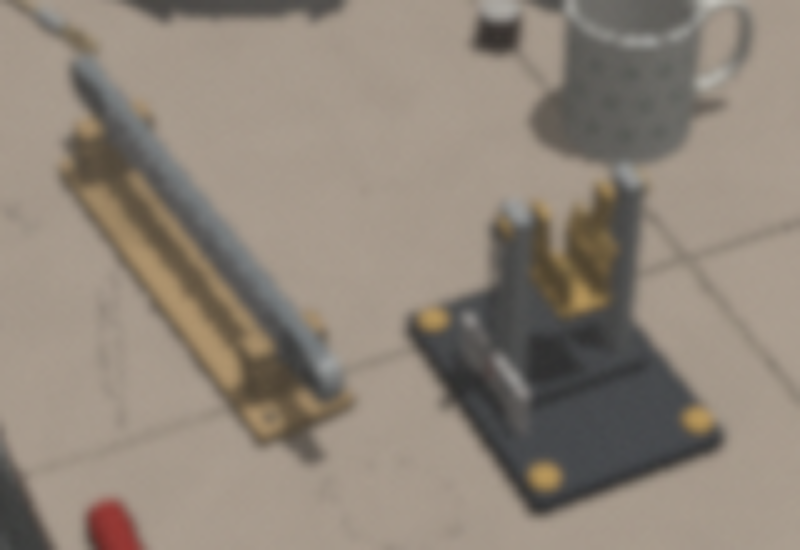

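Run:
```python
from h import *
import pickle
cs=pickle.load(open("c0.pkl","rb"));T=cs["top"];S=cs["side"]
t=lambda x,y:((x+.5)/5-.5+235,(y+.5)/5-.5+200)
s=lambda x,y:((x+.5)/5-.5+240,(y+.5)/5-.5+215)
np.set_printoptions(precision=4,suppress=True)
a=onz(T,t(57,403),.07);b=onz(T,t(606,405),.07);print("lever",a,b,np.linalg.norm(a-b),(a+b)/2,"ang",np.degrees(np.arctan2(*(a-b)[[0,1]])))
q=[onz(T,t(*p),.012) for p in[(104,365),(549,365),(549,464),(103,464)]];print("rest",q,np.mean(q,0))
p1=onz(T,t(642,88),.136);p2=onz(T,t(636,205),.136);print("posts",p1,p2,np.linalg.norm(p1-p2),(p1+p2)/2, np.degrees(np.arctan2((p1-p2)[1],(p1-p2)[0])))
f=[onz(T,t(*p),.015) for p in[(518,104),(735,123),(725,276),(505,257)]];print("feet",f,np.mean(f,0))
print("tri post",tri(T,t(642,88),S,s(628,176)),tri(T,t(636,205),S,s(516,213)))
print("tri lever R",tri(T,t(604,400),S,s(333,372)), tri(T,t(57,400),S,s(88,62)))
c=np.mean(f,0)
```

```text
lever [0.4454 0.2134 0.07  ] [ 0.4759 -0.0787  0.07  ] 0.29370854508442673 [0.4607 0.0673 0.07  ] ang -5.957637496699315
rest [array([0.4751, 0.1989, 0.012 ]), array([ 0.5019, -0.0487,  0.012 ]), array([ 0.4468, -0.054 ,  0.012 ]), array([0.4202, 0.1922, 0.012 ])] [0.461  0.0721 0.012 ]
posts [ 0.635  -0.0779  0.136 ] [ 0.5728 -0.0803  0.136 ] 0.06229241463094232 [ 0.6039 -0.0791  0.136 ] 2.2507650962287316
feet [array([ 0.6484, -0.0165,  0.015 ]), array([ 0.6507, -0.1405,  0.015 ]), array([ 0.5621, -0.1422,  0.015 ]), array([ 0.5597, -0.018 ,  0.015 ])] [ 0.6052 -0.0793  0.015 ]
tri post (array([ 0.6369, -0.0784,  0.1324]), np.float64(0.0018857638346450397)) (array([ 0.5742, -0.0808,  0.1333]), np.float64(0.00179181142388597))
tri lever R (array([ 0.4794, -0.0779,  0.0632]), np.float64(0.00014226404949279486)) (array([0.4511, 0.215 , 0.0569]), np.float64(0.0057280097092402915))
```

Run:
```python
from h import *
import pickle
np.set_printoptions(precision=4,suppress=True)
cs=pickle.load(open("c0.pkl","rb"));T=cs["top"];S=cs["side"]
o=bot.get_obs();M=R.from_quat(o["tool_rot"]).as_matrix();print(M,o["eef_pos"])
print("eyepiece",tri(T,(135,263),S,(221,122)))
s=lambda x,y:((x+.5)/5-.5+240,(y+.5)/5-.5+215);t=lambda x,y:((x+.5)/5-.5+235,(y+.5)/5-.5+200)
print("scale",tri(T,t(562,247),S,s(466,318)),tri(T,t(676,254),S,s(524,383)))
g=np.array([.4607,.068,.13])
print(M.T@(g-o["eef_pos"])/.025)
for yaw in (6.1,186.1):
    th=np.radians(yaw);z=np.array([np.cos(th),np.sin(th),0]);y=np.array([0,0,-1.]);x=np.cross(y,z)
    D=np.c_[x,y,z];print(yaw,D.tolist(),np.degrees(R.from_matrix(M.T@D).as_rotvec())/10)
```

```text
[[ 0.9239 -0.0005  0.3827]
 [-0.3827 -0.0012  0.9239]
 [ 0.     -1.     -0.0013]] [0.1912 0.4616 0.2307]
eyepiece (array([0.4372, 0.4368, 0.2888]), np.float64(0.004468285908369407))
scale (array([ 0.5652, -0.0486,  0.0393]), np.float64(0.0017371858857370343)) (array([ 0.5663, -0.111 ,  0.0489]), np.float64(0.0018138150570655548))
[ 15.9831   4.0434 -10.4136]
6.1 [[0.1062640713362332, 0.0, 0.9943379441332046], [-0.9943379441332046, 0.0, 0.1062640713362332], [0.0, -1.0, 0.0]] [0.0068 6.1396 0.0042]
186.1 [[-0.10626407133623313, 0.0, -0.9943379441332046], [0.9943379441332046, 0.0, -0.10626407133623313], [0.0, -1.0, 0.0]] [  0.0048 -11.8604  -0.0078]
```

```bash
python3 -m handwheel '[[1.6,0.2,-1.0,0,0.6,0],[3.2,0.4,-2.0,0,1.2,0],[4.8,0.6,-3.0,0,1.8,0],[6.4,0.8,-4.0,0,2.4,0],[8,1,-5.2,0,3.0,0]]' 1
cat > go.py <<'E'
# prints the needed shift (tool units) to a TCP target with yaw of tool z, from commanded ~ measured pose
import sys
from h import *
np.set_printoptions(precision=3,suppress=True)
x,y,z,yaw=map(float,sys.argv[1:5])
o=bot.get_obs();M=R.from_quat(o["tool_rot"]).as_matrix()
th=np.radians(yaw);a=np.array([np.cos(th),np.sin(th),0]);b=np.array([0,0,-1.]);D=np.c_[np.cross(b,a),b,a]
print("shift",M.T@(np.array([x,y,z])-o["eef_pos"])/.025,"turn",np.degrees(R.from_matrix(M.T@D).as_rotvec())/10)
print(o["clock"],"pos",o["eef_pos"],"F",o["ft_force"],"T",o["ft_torque"],"w",o["grip_width"],"yaw",np.degrees(np.arctan2(M[1,2],M[0,2])),"tilt",np.degrees(np.arccos(-M[2,1])))
E
python3 go.py .4607 .068 .13 6.1
```

```text
clock: 0.82
eef_pos: [0.3271, 0.2641, 0.2061]
tool_rot: [-0.634, 0.314, -0.314, 0.634]
ft_force: [0.4, 0.6, 1.0]
grip_width: 0.0853
shift [ 9.475  3.044 -0.508] turn [-0.002  3.122  0.   ]
0.825 pos [0.327 0.264 0.206] F [0.377 0.613 0.962] T [-0.017  0.007 -0.012] w 0.08525600078759714 yaw 37.322688499119266 tilt 0.01978747561241445
```

```bash
python3 -m handwheel '[[1.9,0.6,-0.1,0,0.65,0],[3.8,1.2,-0.2,0,1.3,0],[5.7,1.8,-0.3,0,1.9,0],[7.6,2.4,-0.4,0,2.5,0],[9.48,3.04,-0.5,0,3.12,0]]' 
python3 go.py .4607 .068 .041 6.1
python3 - <<'E'
from h import *
c=bot.camera("side");save(c,"s2.png",200,170,400,320,4)
c=bot.camera("top");save(c,"t2.png",215,190,395,325,4)
E
```

```text
clock: 1.45
eef_pos: [0.4615, 0.0682, 0.1299]
tool_rot: [-0.526, 0.473, -0.473, 0.526]
ft_force: [0.1, 0.5, 0.6]
grip_width: 0.0855
shift [ 0.005  3.555 -0.036] turn [-0.003 -0.002 -0.001]
1.45 pos [0.462 0.068 0.13 ] F [0.135 0.451 0.6  ] T [ 0.037 -0.01   0.002] w 0.08545648298614492 yaw 6.081347431959185 tilt 0.027119923635405437
```

View pics/s2.png

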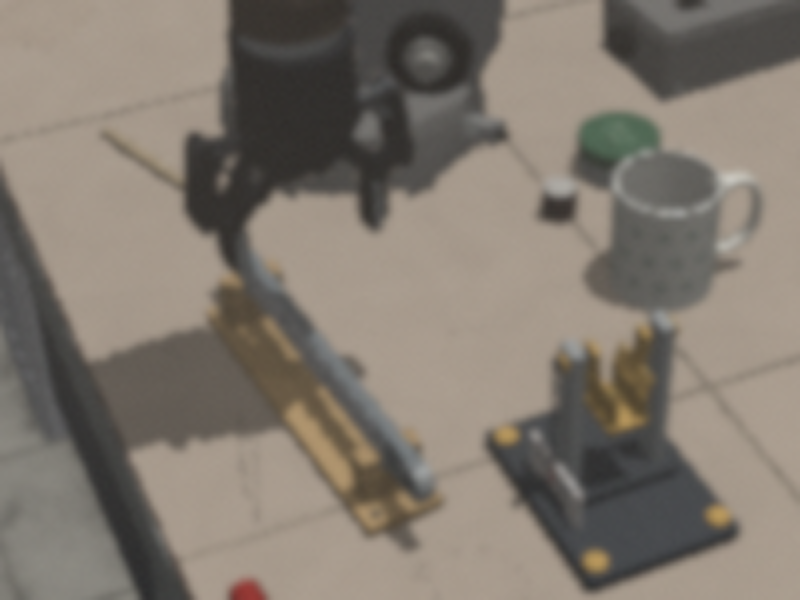

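View pics/t2.png

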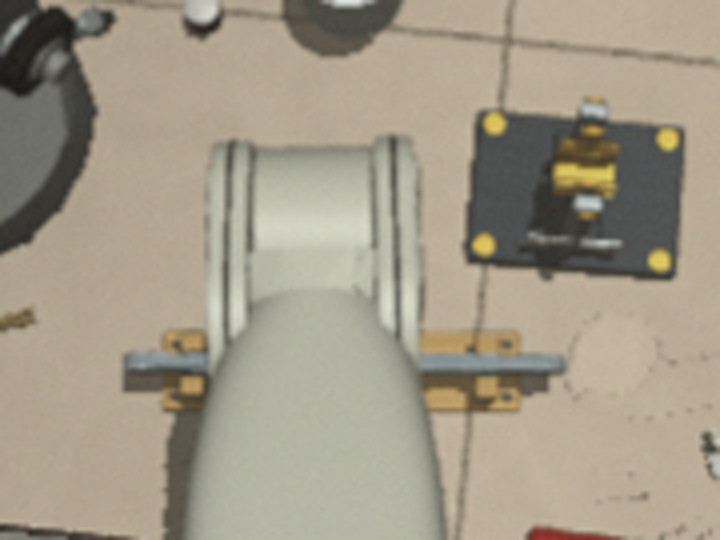

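```bash
python3 -m handwheel '[[0,1,-0.03,0,0,0],[0,2,-0.03,0,0,0],[0,3,-0.03,0,0,0],[0,3.56,-0.03,0,0,0],[0,3.56,-0.03,0,0,0]]'; python3 go.py .4607 .068 .041 6.1
python3 -m handwheel '[[0,0,0,0,0,0],[0,0,0,0,0,0],[0,0,0,0,0,0],[0,0,0,0,0,0],[0,0,0,0,0,0]]' -1;python3 go.py .4607 .068 .041 6.1
python3 -m handwheel '[[0,0,0,0,0,0],[0,0,0,0,0,0],[0,0,0,0,0,0],[0,0,0,0,0,0],[0,0,0,0,0,0]]' ;python3 go.py .4607 .068 .041 6.1
```

```text
clock: 2.17
eef_pos: [0.459, 0.0698, 0.0406]
tool_rot: [0.527, -0.472, 0.471, -0.526]
ft_force: [-0.2, -0.2, -0.1]
grip_width: 0.0854
shift [ 0.079 -0.014  0.06 ] turn [ 0.013  0.024 -0.   ]
2.175 pos [0.459 0.07  0.041] F [-0.239 -0.244 -0.14 ] T [-0.018 -0.039  0.03 ] w 0.0854245852572511 yaw 6.340795057069176 tilt 0.13133125333416648
clock: 2.8
eef_pos: [0.4611, 0.0697, 0.0421]
tool_rot: [-0.526, 0.471, -0.472, 0.527]
ft_force: [0.4, 0.4, 4.3]
grip_width: 0.0112
shift [ 0.065  0.044 -0.022] turn [-0.013  0.016 -0.001]
2.8 pos [0.461 0.07  0.042] F [0.362 0.374 4.297] T [-0.009 -0.136 -0.206] w 0.011179357911414 yaw 6.262762906750555 tilt 0.13211648765015355
clock: 3.42
eef_pos: [0.461, 0.0696, 0.0421]
tool_rot: [-0.526, 0.471, -0.472, 0.527]
ft_force: [0.7, 0.4, 5.7]
grip_width: 0.0111
shift [ 0.064  0.043 -0.021] turn [-0.013  0.017 -0.001]
3.425 pos [0.461 0.07  0.042] F [0.662 0.401 5.66 ] T [-0.005 -0.131 -0.243] w 0.011095421487451382 yaw 6.26726821284834 tilt 0.12772022641665828
```

```bash
python3 -m handwheel '[[0,-0.05,0,0,0,0],[0,-0.1,0,0,0,0],[0,-0.15,0,0,0,0],[0,-0.2,0,0,0,0],[0,-0.2,0,0,0,0]]'; python3 go.py .4607 .068 .041 6.1
python3 -m handwheel '[[0,0,0,0,0,0],[0,0,0,0,0,0],[0,0,0,0,0,0],[0,0,0,0,0,0],[0,0,0,0,0,0]]' ;python3 go.py .4607 .068 .041 6.1
python3 - <<'E'
from h import *
c=bot.camera("side");save(c,"s3.png",200,170,400,320,4)
E
```

```text
clock: 4.05
eef_pos: [0.4609, 0.0694, 0.0454]
tool_rot: [-0.527, 0.471, -0.472, 0.527]
ft_force: [5.9, 0.5, -8.3]
grip_width: 0.0112
shift [ 0.055  0.177 -0.014] turn [-0.006  0.018  0.004]
4.05 pos [0.461 0.069 0.045] F [ 5.947  0.51  -8.32 ] T [-0.138 -1.26  -0.2  ] w 0.011204466121791174 yaw 6.282800682966423 tilt 0.07499920744161678
clock: 4.68
eef_pos: [0.4609, 0.0694, 0.0454]
tool_rot: [-0.527, 0.471, -0.472, 0.527]
ft_force: [6.6, 1.3, -7.4]
grip_width: 0.0115
shift [ 0.056  0.177 -0.015] turn [-0.006  0.018  0.004]
4.675 pos [0.461 0.069 0.045] F [ 6.572  1.313 -7.422] T [-0.063 -1.312 -0.245] w 0.01147880341088286 yaw 6.280574841067313 tilt 0.07410953698263785
```

View pics/s3.png

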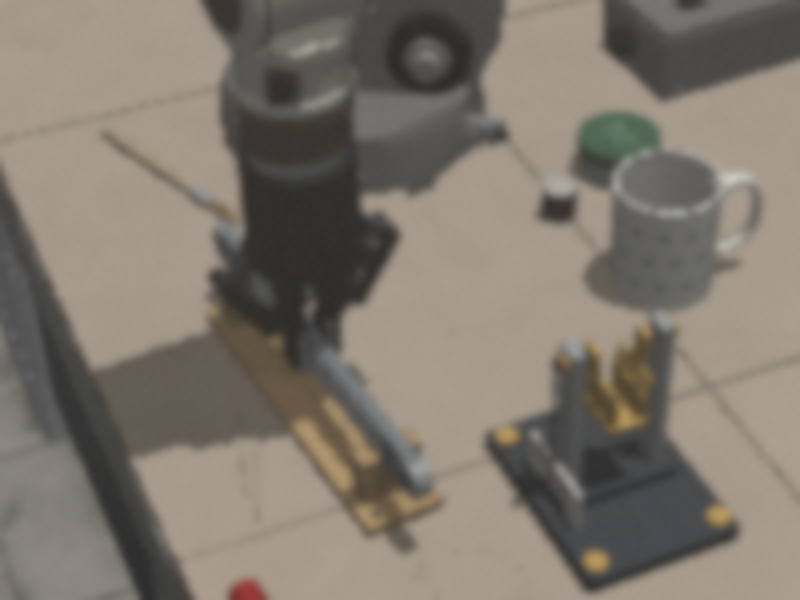

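```bash
python3 -m handwheel '[[0,-0.05,0.05,0,0,0],[0,-0.1,0.05,0,0,0],[0,-0.15,0.05,0,0,0],[0,-0.2,0.05,0,0,0],[0,-0.2,0.05,0,0,0]]'; python3 go.py .4607 .068 .041 6.1
python3 -m handwheel '[[0,0,0,0,0,0],[0,0,0,0,0,0],[0,0,0,0,0,0],[0,0,0,0,0,0],[0,0,0,0,0,0]]' ;python3 go.py .4607 .068 .041 6.1
python3 - <<'E'
from h import *
for i in range(4):
    c=bot.camera("side");o=bot.get_obs();print(o["ft_force"],o["ft_torque"])
save(c,"s4.png",200,170,400,320,4)
E
```

```text
clock: 5.35
eef_pos: [0.4609, 0.0696, 0.0514]
tool_rot: [0.527, -0.472, 0.472, -0.527]
ft_force: [2.3, 0.9, -6.4]
grip_width: 0.0109
shift [ 0.062  0.416 -0.013] turn [0.003 0.019 0.001]
5.35 pos [0.461 0.07  0.051] F [ 2.296  0.876 -6.39 ] T [-0.285 -0.621 -0.237] w 0.010915664883063055 yaw 6.2924143092079134 tilt 0.03147431780888249
clock: 5.98
eef_pos: [0.461, 0.0696, 0.0513]
tool_rot: [0.527, -0.472, 0.472, -0.527]
ft_force: [1.7, 1.0, -5.3]
grip_width: 0.0109
shift [ 0.062  0.41  -0.019] turn [0.003 0.02  0.001]
5.975 pos [0.461 0.07  0.051] F [ 1.721  0.979 -5.294] T [-0.291 -0.398 -0.19 ] w 0.01089103830185322 yaw 6.2970160486088815 tilt 0.026048145156889718
[ 1.61640893 -0.86622766 -5.75143142] [-0.32230606 -0.3425579  -0.20936157]
[ 1.3878738  -0.87346584 -6.0624486 ] [-0.3207293 -0.3787346 -0.1552713]
[ 1.70624008 -0.6797638  -5.32405074] [-0.33065941 -0.36022569 -0.0788055 ]
[ 2.10524656 -1.55976635 -6.75227013] [-0.31730273 -0.31277281 -0.13088993]
```

View pics/s4.png

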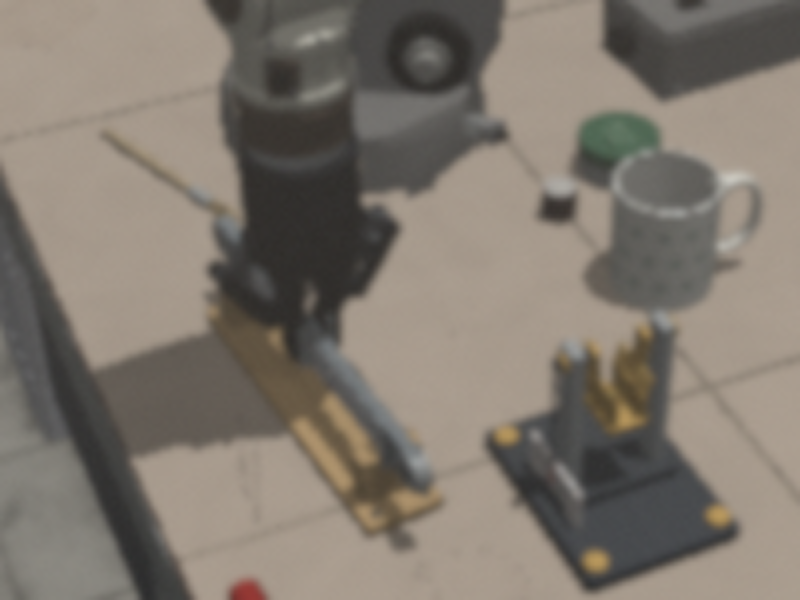

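```bash
python3 -m handwheel '[[0,-0.1,0.03,0,0,0],[0,-0.2,0.03,0,0,0],[0,-0.3,0.03,0,0,0],[0,-0.4,0.03,0,0,0],[0,-0.5,0.03,0,0,0]]'
python3 -m handwheel '[[0,0,0,0,0,0],[0,0,0,0,0,0],[0,0,0,0,0,0],[0,0,0,0,0,0],[0,0,0,0,0,0]]' ;python3 go.py .4607 .068 .041 6.1
python3 - <<'E'
from h import *
import pickle
A=[]
for i in range(4):
    c=bot.camera("side");t=bot.camera("top");o=bot.get_obs();A.append(np.r_[o["ft_force"],o["ft_torque"]])
print(np.mean(A,0).round(3),np.std(A,0).round(3))
save(c,"s5.png",240,195,320,315,6)
save(t,"t5.png",230,240,390,320,5)
pickle.dump((c,t),open("c5.pkl","wb"))
E
```

```text
clock: 6.8
eef_pos: [0.4619, 0.0698, 0.064]
tool_rot: [0.527, -0.472, 0.472, -0.527]
ft_force: [0.6, -0.5, -5.2]
grip_width: 0.0113
clock: 7.42
eef_pos: [0.4619, 0.0698, 0.0638]
tool_rot: [0.527, -0.472, 0.472, -0.527]
ft_force: [-0.1, -0.1, -5.6]
grip_width: 0.0109
shift [ 0.065  0.911 -0.057] turn [0.001 0.02  0.   ]
7.425 pos [0.462 0.07  0.064] F [-0.057 -0.127 -5.552] T [-0.196 -0.023  0.032] w 0.010889803013826634 yaw 6.296856958822465 tilt 0.00612549849721573
[ 0.236  0.103 -5.905 -0.222 -0.013  0.012] [0.49  0.679 0.559 0.025 0.03  0.02 ]
```

View pics/s5.png

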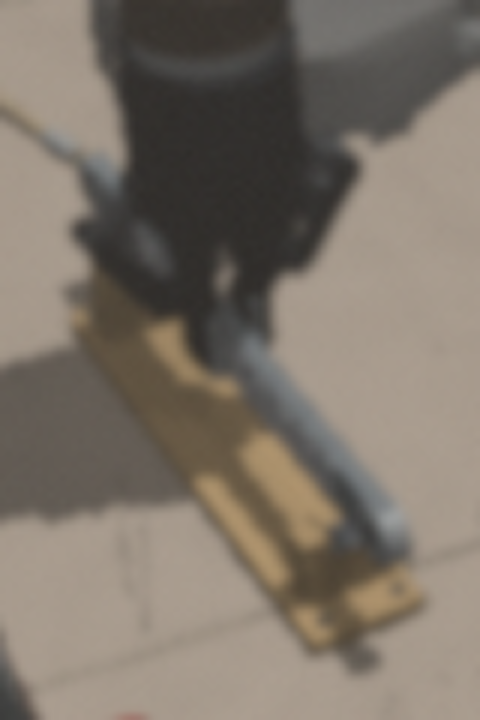

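View pics/t5.png

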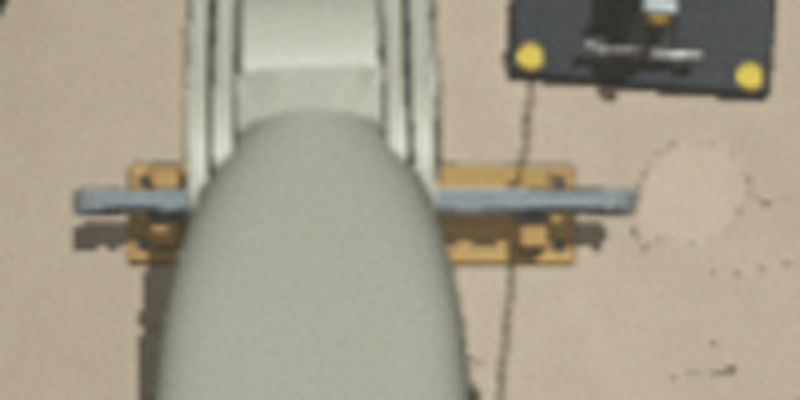

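```bash
python3 - <<'E'
from h import *
import pickle
np.set_printoptions(precision=4,suppress=True)
S,T=pickle.load(open("c5.pkl","rb"))
t=lambda x,y:((x+.5)/5-.5+230,(y+.5)/5-.5+240)
s=lambda x,y:((x+.5)/6-.5+240,(y+.5)/6-.5+195)
z=.0919
a=onz(T,t(77,201),z);b=onz(T,t(634,200),z);print(a,b,np.linalg.norm(a-b),np.degrees(np.arctan2(*(a-b)[[0,1]])))
print(tri(T,t(634,200),S,s(397,512)),tri(T,t(77,201),S,s(90,158)))
print("mug",onz(T,(302,182),.093),"predicted TCP px top",proj(T,[.4619,.0698,.0919]))
print("line x at y=.0698",np.interp(.0698,[b[1],a[1]],[b[0],a[0]]))
E
python3 go.py .462 .070 .18 6.3
```

```text
[0.444  0.2128 0.0919] [ 0.4761 -0.0786  0.0919] 0.2932252966240861 -6.270398819661052
(array([ 0.477 , -0.0788,  0.0953]), np.float64(0.0027731386781570163)) (array([0.4466, 0.2142, 0.0808]), np.float64(0.002991122913430251))
mug [0.7265 0.0939 0.093 ] predicted TCP px top [[299.7299 278.9279]]
line x at y=.0698 0.4597512077236947
shift [-0.01  -4.648  0.002] turn [ 0.    -0.001  0.   ]
7.825 pos [0.462 0.07  0.064] F [ 0.177  0.9   -6.363] T [-0.179 -0.039 -0.005] w 0.011044534970230318 yaw 6.294613870128608 tilt 0.001086274566489543
```

```bash
python3 -m handwheel '[[0,-0.4,0,0,0,0],[0,-1.2,0,0,0,0],[0,-2.1,0,0,0,0],[0,-3,0,0,0,0],[0,-3.9,0,0,0,0]]'
python3 -m handwheel '[[0,-0.5,0,0,0,0],[0,-0.7,0,0,0,0],[0,-0.75,0,0,0,0],[0,-0.75,0,0,0,0],[0,-0.75,0,0,0,0]]'
cat > avg.py <<'E'
from h import *
import sys
A=[]
for i in range(int(sys.argv[1])):
    c=bot.camera("side");o=bot.get_obs();A.append(np.r_[o["ft_force"],o["ft_torque"]])
A=np.array(A);print(o["clock"],A.mean(0).round(3),A.std(0).round(3))
E
python3 avg.py 20;python3 go.py .607 -.117 .18 1.2
```

```text
clock: 8.45
eef_pos: [0.462, 0.0698, 0.1628]
tool_rot: [-0.527, 0.472, -0.472, 0.527]
ft_force: [-0.0, -0.1, -6.4]
grip_width: 0.0108
clock: 9.07
eef_pos: [0.4615, 0.0697, 0.1793]
tool_rot: [0.527, -0.472, 0.471, -0.526]
ft_force: [0.1, 0.6, -6.3]
grip_width: 0.011
10.075 [ 0.28   0.117 -5.753 -0.225 -0.021  0.007] [0.477 0.452 0.54  0.03  0.026 0.028]
shift [8.061 0.002 4.948] turn [0.    0.509 0.   ]
10.075 pos [0.462 0.07  0.18 ] F [ 0.221  0.257 -6.073] T [-0.223 -0.047 -0.012] w 0.011326658188445082 yaw 6.292996178739254 tilt 0.0026490123956095964
```

```bash
python3 -m handwheel '[[0.4,0,0.25,0,0.03,0],[1.1,0,0.7,0,0.08,0],[2.1,0,1.3,0,0.14,0],[3.1,0,1.9,0,0.2,0],[4.1,0,2.5,0,0.26,0]]'
python3 go.py .607 -.1184 .18 1.2
```

```text
clock: 10.7
eef_pos: [0.5367, -0.0275, 0.1799]
tool_rot: [0.515, -0.484, 0.484, -0.515]
ft_force: [-1.2, 0.2, -5.6]
grip_width: 0.0108
shift [ 3.803 -0.002  2.577] turn [-0.003  0.239  0.003]
10.7 pos [ 0.537 -0.028  0.18 ] F [-1.243  0.159 -5.616] T [-0.199 -0.048  0.023] w 0.010802285803625479 yaw 3.5919737790341664 tilt 0.0396073105636273
```

```bash
python3 -m handwheel '[[1.0,0,0.65,0,0.06,0],[2.0,0,1.3,0,0.12,0],[2.9,0,1.9,0,0.18,0],[3.5,0,2.35,0,0.24,0],[3.8,0,2.57,0,0.24,0]]'
python3 -m handwheel '[[0,0,0,0,0,0],[0,0,0,0,0,0],[0,0,0,0,0,0],[0,0,0,0,0,0],[0,0,0,0,0,0]]'
python3 go.py .607 -.1184 .18 1.2
python3 - <<'E'
from h import *
import pickle
c=bot.camera("side");t=bot.camera("top")
save(c,"s6.png",290,200,410,325,6.4 if 0 else 5)
save(t,"t6.png",270,180,430,290,5)
pickle.dump((c,t),open("c6.pkl","wb"))
E
```

```text
clock: 11.32
eef_pos: [0.6064, -0.1183, 0.1792]
tool_rot: [0.505, -0.495, 0.495, -0.505]
ft_force: [-0.2, 0.3, -5.8]
grip_width: 0.0109
clock: 11.95
eef_pos: [0.6055, -0.1156, 0.1803]
tool_rot: [-0.506, 0.494, -0.494, 0.506]
ft_force: [-0.2, 0.7, -6.9]
grip_width: 0.0111
shift [0.115 0.011 0.056] turn [-0.001  0.013  0.   ]
11.95 pos [ 0.606 -0.116  0.18 ] F [-0.211  0.711 -6.877] T [-0.245 -0.002  0.017] w 0.011123181022639107 yaw 1.3275340347392453 tilt 0.01530129079334275
```

View pics/s6.png

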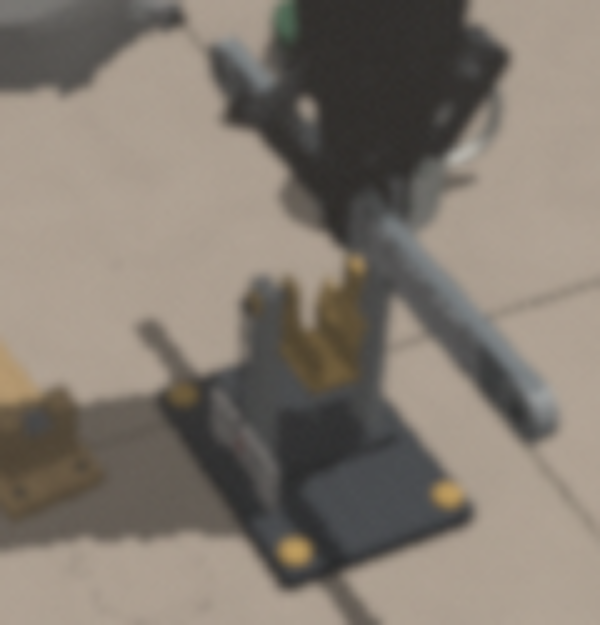

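View pics/t6.png

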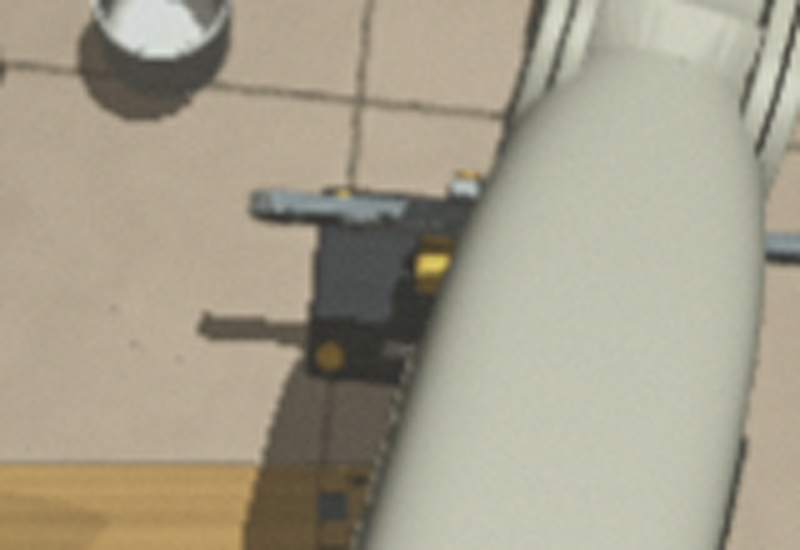

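Run:
```python
from h import *
import pickle
np.set_printoptions(precision=4,suppress=True)
S,T=pickle.load(open("c6.pkl","rb"))
t1=lambda x,y:((x+.5)/5-.5+235,(y+.5)/5-.5+200)
q=[onz(T,t1(*p),.012) for p in[(500,88),(755,108),(744,297),(485,277)]]
for i in range(4):
    d=q[i]-q[(i+1)%4];print(np.linalg.norm(d),np.degrees(np.arctan2(d[1],d[0])))
print("base ctr",np.mean(q,0))
t=lambda x,y:((x+.5)/5-.5+270,(y+.5)/5-.5+180)
g=T["color"].astype(int)
# lever centre per column, z top=.2083
z=.1803-.002+.03
for u in list(range(324,350,4))+list(range(424,450,3)):
    col=g[195:250,u];print(u,[tuple(col[i]) for i in range(18,40)][::3]) if u in(332,) else None
print(onz(T,t(252,203),z),onz(T,t(400,209),z),onz(T,t(785,247),z))
save(T,"t6b.png",400,190,520,260,6.5)
```

```text
0.1461544793651314 91.57081926082532
0.10957228995269945 1.3660397786959695
0.1461982384353218 -88.34496057780471
0.10978735227651326 -178.65631377787992
base ctr [ 0.6046 -0.0798  0.012 ]
332 [(np.int64(183), np.int64(168), np.int64(148)), (np.int64(183), np.int64(169), np.int64(149)), (np.int64(135), np.int64(143), np.int64(142)), (np.int64(98), np.int64(104), np.int64(104)), (np.int64(156), np.int64(144), np.int64(127)), (np.int64(185), np.int64(171), np.int64(149)), (np.int64(135), np.int64(123), np.int64(107)), (np.int64(131), np.int64(121), np.int64(106))]
[0.598  0.0314 0.2083] [ 0.6028 -0.0412  0.2083] [ 0.6041 -0.2312  0.2083]
```

View pics/t6b.png

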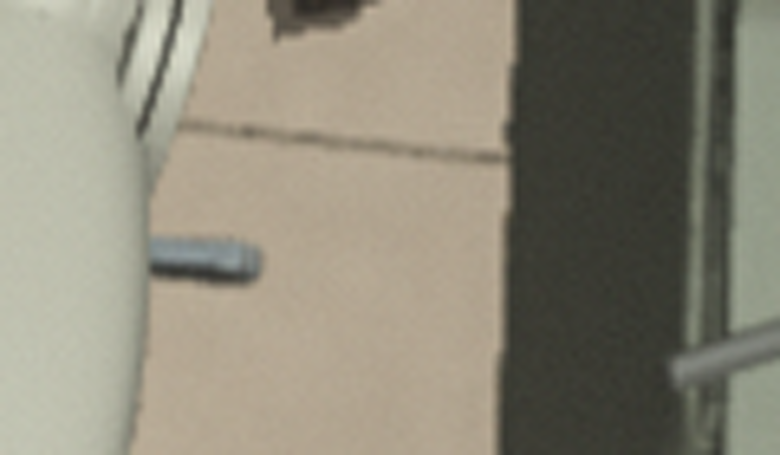

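Run:
```python
from h import *
import pickle
np.set_printoptions(precision=4,suppress=True)
S,T=pickle.load(open("c6.pkl","rb"))
g=cv2.cvtColor(T["color"],cv2.COLOR_RGB2GRAY)
print("cam",ray(T,(320,240))[0])
for u in (324,328,332,340,346,425,430,435):
    print(u,dict(zip(range(214,236),g[214:236,u].tolist())))
for y in(-.22,-.2,.0,.02,.03):
    P=[[.6055+dx,y,z] for dx,z in((.006,.2083),(-.006,.2083),(-.006,.1783))]
    # yaw 1.33 about (.6055,-.1156)
    k=np.tan(np.radians(1.33)); P=np.array(P);P[:,0]-=k*(y+.1156)
    print(y,proj(T,P).round(1).tolist())
```

```text
cam [0.3133 0.0083 1.4193]
324 {214: 169, 215: 172, 216: 169, 217: 154, 218: 145, 219: 141, 220: 135, 221: 121, 222: 83, 223: 57, 224: 104, 225: 153, 226: 173, 227: 172, 228: 171, 229: 169, 230: 169, 231: 170, 232: 170, 233: 173, 234: 170, 235: 168}
328 {214: 168, 215: 170, 216: 168, 217: 164, 218: 153, 219: 144, 220: 143, 221: 128, 222: 90, 223: 61, 224: 91, 225: 153, 226: 174, 227: 174, 228: 173, 229: 172, 230: 170, 231: 171, 232: 172, 233: 171, 234: 172, 235: 170}
332 {214: 169, 215: 170, 216: 171, 217: 171, 218: 151, 219: 140, 220: 147, 221: 149, 222: 102, 223: 57, 224: 73, 225: 146, 226: 172, 227: 175, 228: 173, 229: 160, 230: 137, 231: 125, 232: 123, 233: 119, 234: 122, 235: 120}
340 {214: 122, 215: 133, 216: 134, 217: 106, 218: 99, 219: 127, 220: 144, 221: 145, 222: 136, 223: 116, 224: 86, 225: 64, 226: 70, 227: 77, 228: 78, 229: 80, 230: 75, 231: 78, 232: 76, 233: 78, 234: 78, 235: 78}
346 {214: 172, 215: 174, 216: 172, 217: 174, 218: 125, 219: 98, 220: 129, 221: 141, 222: 110, 223: 77, 224: 72, 225: 70, 226: 75, 227: 74, 228: 79, 229: 79, 230: 78, 231: 78, 232: 78, 233: 80, 
[... 255 characters left out ...]
215: 168, 216: 168, 217: 169, 218: 167, 219: 167, 220: 167, 221: 168, 222: 165, 223: 168, 224: 168, 225: 168, 226: 146, 227: 134, 228: 142, 229: 149, 230: 111, 231: 66, 232: 64, 233: 122, 234: 162, 235: 171}
435 {214: 167, 215: 168, 216: 167, 217: 170, 218: 166, 219: 167, 220: 170, 221: 170, 222: 169, 223: 167, 224: 166, 225: 169, 226: 147, 227: 141, 228: 143, 229: 145, 230: 151, 231: 113, 232: 62, 233: 95, 234: 153, 235: 174}
-0.22 [[422.3, 224.6], [422.0, 229.4], [419.6, 231.9]]
-0.2 [[414.2, 224.0], [413.9, 228.7], [411.7, 231.3]]
0.0 [[333.2, 217.3], [332.7, 222.0], [332.3, 224.7]]
0.02 [[325.0, 216.6], [324.5, 221.3], [324.4, 224.0]]
0.03 [[321.0, 216.3], [320.5, 221.0], [320.4, 223.7]]
```

Run:
```python
from h import *
import pickle
cs=pickle.load(open("c0.pkl","rb"));T=cs["top"]
g=cv2.cvtColor(T["color"],cv2.COLOR_RGB2GRAY)
save(T,"t0p.png",335,205,385,255,12)
for r in range(212,246): print(r,T["color"][r,354:372,0].tolist(), T["color"][r,363].tolist())
th=np.radians(1.4)
def W(x,y,z): return [.6046+x*np.cos(th)-y*np.sin(th),-.0793+x*np.sin(th)+y*np.cos(th),z]
for n,P in dict(far_out=(36,0,.136),far_in=(26,0,.136),near_in=(-26,0,.136),near_out=(-36,0,.136),nearyp=(-31,9,.136),nearym=(-31,-9,.136),faryp=(31,9,.136),farym=(31,-9,.136),seat=(0,0,.077),ch1=(8,0,.077),ch2=(-8,0,.077),sy1=(0,20,.077),sy2=(0,-20,.077)).items(): print(n,proj(T,W(*P)).round(1)[0])
```

```text
212 [190, 188, 190, 190, 190, 189, 187, 188, 186, 189, 189, 190, 187, 187, 188, 187, 188, 189] [189, 176, 154]
213 [190, 187, 191, 191, 191, 189, 189, 187, 189, 189, 190, 188, 187, 187, 189, 188, 189, 188] [189, 174, 152]
214 [191, 191, 192, 192, 190, 191, 177, 162, 170, 190, 192, 178, 182, 188, 188, 188, 189, 189] [190, 164, 114]
215 [191, 193, 191, 191, 194, 190, 175, 151, 158, 170, 167, 149, 162, 183, 188, 189, 190, 192] [170, 153, 112]
216 [195, 190, 193, 192, 193, 182, 170, 173, 175, 173, 168, 159, 158, 178, 190, 188, 188, 188] [173, 176, 168]
217 [192, 192, 193, 193, 190, 157, 160, 185, 192, 190, 190, 187, 169, 176, 189, 189, 188, 189] [190, 199, 197]
218 [170, 184, 192, 193, 190, 138, 123, 150, 153, 158, 177, 186, 169, 176, 190, 189, 190, 190] [158, 164, 162]
219 [113, 129, 137, 137, 137, 104, 78, 91, 89, 93, 117, 129, 132, 170, 189, 188, 190, 188] [93, 94, 91]
220 [78, 77, 81, 81, 84, 69, 64, 67, 67, 66, 66, 70, 83, 120, 136, 141, 140, 140] [66, 64, 59]
221 [76, 79, 79, 77, 71, 69, 85, 99, 117, 120, 97, 79, 74, 80, 81, 88, 87, 89] [120, 103, 68]
222 [78, 73, 77, 75, 69, 71, 1
[... 1942 characters left out ...]
0, 80, 82] [198, 206, 204]
242 [58, 56, 54, 61, 83, 117, 135, 143, 142, 143, 143, 111, 84, 82, 84, 82, 80, 80] [143, 148, 141]
243 [54, 58, 62, 62, 66, 96, 134, 157, 154, 124, 89, 80, 82, 82, 81, 83, 84, 81] [124, 104, 66]
244 [56, 58, 61, 64, 65, 84, 106, 130, 129, 105, 74, 72, 81, 83, 81, 83, 83, 82] [105, 88, 55]
245 [55, 56, 64, 66, 64, 64, 65, 66, 71, 73, 68, 73, 79, 80, 81, 80, 82, 84] [73, 69, 63]
far_out [291.6 536.1]
far_in [314.7 272.3]
near_in [-179.8 6459.5]
near_out [ -27.  4481.7]
nearyp [-2082.8  6447.4]
nearym [1419.4 5464.5]
faryp [376.  522.3]
farym [133.1 705.1]
seat [360.6 233.2]
ch1 [ 389.2 -482.4]
ch2 [-104532.7 1503720.8]
sy1 [51058.9  4413.9]
sy2 [-204239.1  -16267.4]
```

View pics/t0p.png

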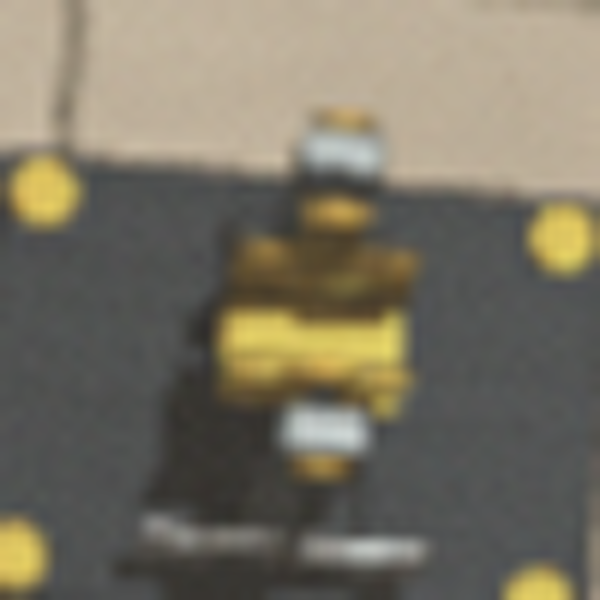

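Run:
```python
from h import *
import pickle
cs=pickle.load(open("c0.pkl","rb"));T=cs["top"]
th=np.radians(1.4)
def W(x,y,z): x/=1e3;y/=1e3;return [.6046+x*np.cos(th)-y*np.sin(th),-.0793+x*np.sin(th)+y*np.cos(th),z]
for n,P in dict(far_out=(36,0,.136),far_in=(26,0,.136),near_in=(-26,0,.136),near_out=(-36,0,.136),nearyp=(-31,9,.136),nearym=(-31,-9,.136),faryp=(31,9,.136),farym=(31,-9,.136),seat=(0,0,.077),ch1=(8,0,.077),ch2=(-8,0,.077),sy1=(0,20,.077),sy2=(0,-20,.077)).items(): print(n,proj(T,W(*P)).round(1)[0])
```

```text
far_out [363.4 215.2]
far_in [363.2 218.9]
near_in [361.9 238.4]
near_out [361.6 242.2]
nearyp [358.3 240. ]
nearym [365.2 240.6]
faryp [359.8 216.7]
farym [366.7 217.3]
seat [360.6 233.2]
ch1 [360.8 230.4]
ch2 [360.4 236.1]
sy1 [353.2 232.6]
sy2 [367.9 233.8]
```

```bash
python3 -m handwheel '[[0.05,0.2,0.01,0,0,0],[0.1,0.5,0.02,0,0,0],[0.12,0.8,0.02,0,0,0],[0.12,1,0.02,0,0,0],[0.12,1,0.02,0,0,0]]'
python3 avg.py 30
python3 go.py .606 -.1185 .10 1.4
```

```text
clock: 12.68
eef_pos: [0.6056, -0.1188, 0.1542]
tool_rot: [0.506, -0.495, 0.494, -0.505]
ft_force: [-0.3, 0.2, -5.8]
grip_width: 0.0109
14.175 [ 6.600e-02 -1.310e-01 -5.836e+00 -2.210e-01  4.000e-03  3.000e-03] [0.533 0.491 0.562 0.024 0.032 0.027]
shift [-0.017  2.203 -0.006] turn [-0.    -0.011  0.   ]
14.175 pos [ 0.606 -0.119  0.155] F [-0.038  0.178 -5.507] T [-0.202  0.029 -0.003] w 0.010505248168702266 yaw 1.2944220889015414 tilt 0.002503567151912338
```

```bash
python3 -m handwheel '[[-0.05,0.4,0,0,0,0],[-0.05,0.8,0,0,0,0],[-0.05,1.2,0,0,0,0],[-0.05,1.6,0,0,0,0],[-0.05,1.6,0,0,0,0]]'
python3 -m handwheel '[[0,0,0,0,0,0],[0,0,0,0,0,0],[0,0,0,0,0,0],[0,0,0,0,0,0],[0,0,0,0,0,0]]'
python3 go.py .606 -.1176 .079 1.4
python3 - <<'E'
from h import *
import pickle
c=bot.camera("side");t=bot.camera("top")
save(c,"s7.png",300,210,400,320,5.4)
save(t,"t7.png",300,190,400,260,7)
pickle.dump((c,t),open("c7.pkl","wb"))
E
```

```text
clock: 14.8
eef_pos: [0.6051, -0.1175, 0.1135]
tool_rot: [0.506, -0.495, 0.493, -0.505]
ft_force: [0.1, -0.1, -7.0]
grip_width: 0.0112
clock: 15.42
eef_pos: [0.6062, -0.1176, 0.1152]
tool_rot: [-0.506, 0.494, -0.494, 0.506]
ft_force: [0.1, 0.0, -6.4]
grip_width: 0.0109
shift [-0.002  1.447 -0.007] turn [-0.001 -0.01   0.   ]
15.425 pos [ 0.606 -0.118  0.115] F [ 0.109  0.004 -6.388] T [-0.202  0.044  0.03 ] w 0.010866010229331776 yaw 1.2998473379979782 tilt 0.012696219868473815
```

View pics/s7.png

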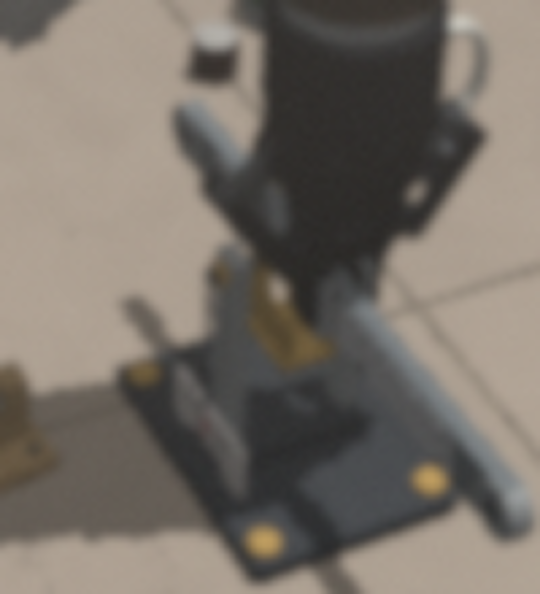

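View pics/t7.png

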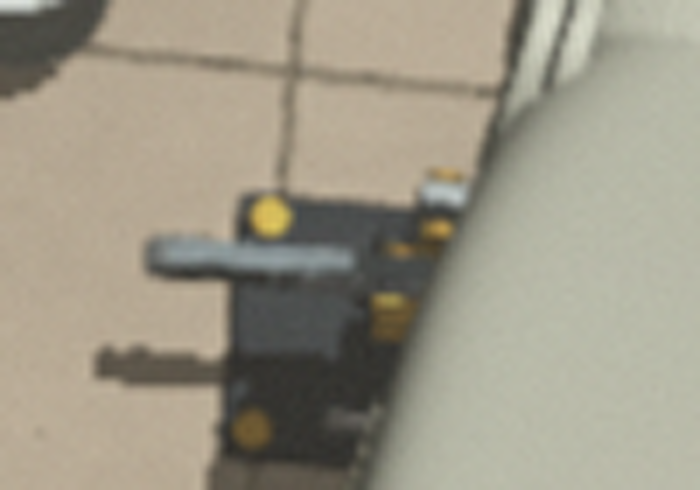

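Run:
```python
from h import *
import pickle
S,T=pickle.load(open("c7.pkl","rb"))
g=cv2.cvtColor(T["color"],cv2.COLOR_RGB2GRAY)
for u in (324,328,332,336,340,344,348):
    print(u,g[220:236,u].tolist())
k=np.tan(np.radians(1.3))
for y in(.03,.02,0.01,0.0,-.01,-.03):
    P=np.array([[.6062+dx-k*(y+.1176),y,z] for dx,z in((.006,.1432),(-.006,.1432),(-.006,.1132))])
    print(y,proj(T,P).round(1).tolist())
```

```text
324 [170, 171, 170, 150, 133, 140, 147, 118, 75, 79, 146, 171, 173, 173, 171, 172]
328 [171, 172, 170, 155, 146, 150, 154, 118, 72, 67, 141, 170, 173, 171, 170, 172]
332 [171, 174, 175, 175, 162, 151, 148, 127, 80, 58, 104, 126, 125, 121, 118, 121]
336 [154, 151, 119, 91, 92, 131, 148, 146, 101, 58, 61, 73, 80, 77, 74, 78]
340 [175, 173, 151, 108, 87, 131, 148, 151, 113, 68, 60, 66, 79, 79, 77, 77]
344 [76, 77, 78, 78, 79, 120, 139, 147, 123, 99, 78, 76, 77, 79, 77, 78]
348 [77, 78, 76, 77, 81, 107, 134, 142, 108, 78, 72, 71, 76, 80, 77, 78]
0.03 [[320.8, 222.0], [320.3, 226.5], [320.3, 228.9]]
0.02 [[324.7, 222.3], [324.2, 226.8], [324.0, 229.3]]
0.01 [[328.5, 222.6], [328.1, 227.1], [327.8, 229.6]]
0.0 [[332.4, 222.9], [331.9, 227.4], [331.6, 229.9]]
-0.01 [[336.2, 223.2], [335.8, 227.8], [335.4, 230.2]]
-0.03 [[344.0, 223.9], [343.5, 228.4], [342.9, 230.8]]
```

```bash
python3 -m handwheel '[[0,0.2,0,0,-0.01,0],[0,0.4,0,0,-0.01,0],[0,0.6,0,0,-0.01,0],[0,0.8,0,0,-0.01,0],[0,0.9,0,0,-0.01,0]]'
python3 go.py .606 -.1176 .079 1.4
python3 -m handwheel '[[0,0.1,0,0,0,0],[0,0.2,0,0,0,0],[0,0.3,0,0,0,0],[0,0.35,0,0,0,0],[0,0.35,0,0,0,0]]'
python3 go.py .606 -.1176 .079 1.4;python3 avg.py 4
python3 - <<'E'
from h import *
c=bot.camera("side");t=bot.camera("top")
save(c,"s8.png",300,210,400,320,5.4)
E
```

```text
clock: 16.15
eef_pos: [0.6058, -0.1176, 0.0919]
tool_rot: [0.506, -0.494, 0.494, -0.506]
ft_force: [-0.1, -0.2, -6.4]
grip_width: 0.0109
shift [-0.     0.517  0.008] turn [ 0.005 -0.001 -0.001]
16.15 pos [ 0.606 -0.118  0.092] F [-0.109 -0.224 -6.42 ] T [-0.214  0.031  0.024] w 0.010873217512931547 yaw 1.394675551136579 tilt 0.04873923880196193
clock: 16.77
eef_pos: [0.606, -0.1177, 0.0837]
tool_rot: [0.506, -0.494, 0.494, -0.506]
ft_force: [-0.1, 0.7, -5.9]
grip_width: 0.011
shift [-0.002  0.188 -0.001] turn [ 0.001 -0.001 -0.   ]
16.775 pos [ 0.606 -0.118  0.084] F [-0.116  0.659 -5.921] T [-0.236  0.011 -0.039] w 0.010955893653120287 yaw 1.3942895330801945 tilt 0.012403081738537438
16.975 [-0.147  0.094 -5.575 -0.221  0.006 -0.018] [0.403 0.191 0.234 0.023 0.026 0.014]
```

View pics/s8.png

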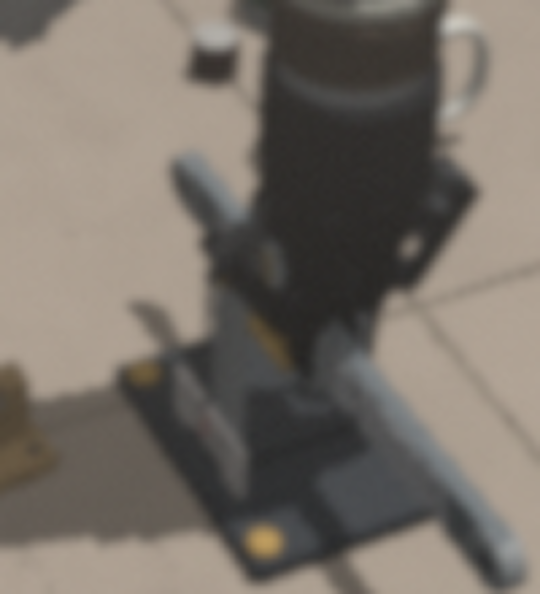

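Inside the cheeks with no side force. I'll go down in 1 mm steps until the cradle takes the load.

```bash
python3 -m handwheel '[[0,0.02,0,0,0,0],[0,0.05,0,0,0,0],[0,0.08,0,0,0,0],[0,0.1,0,0,0,0],[0,0.1,0,0,0,0]]'
python3 avg.py 4
python3 -m handwheel '[[0,0.02,0,0,0,0],[0,0.04,0,0,0,0],[0,0.05,0,0,0,0],[0,0.05,0,0,0,0],[0,0.05,0,0,0,0]]'
python3 avg.py 4
```

```text
clock: 17.7
eef_pos: [0.6061, -0.1177, 0.0812]
tool_rot: [0.506, -0.494, 0.494, -0.506]
ft_force: [0.9, -0.1, -6.6]
grip_width: 0.011
17.9 [-0.257  0.413 -6.066 -0.205  0.008  0.   ] [0.356 0.425 0.415 0.039 0.019 0.028]
clock: 18.52
eef_pos: [0.6062, -0.1178, 0.0803]
tool_rot: [-0.506, 0.494, -0.494, 0.506]
ft_force: [-1.4, -1.2, -3.7]
grip_width: 0.0108
18.725 [-1.191 -0.823 -3.57  -0.251  0.204  0.042] [0.514 0.362 0.8   0.031 0.025 0.023]
```

```bash
python3 -m handwheel '[[0,0.01,-0.01,0,0,0],[0,0.02,-0.01,0,0,0],[0,0.03,-0.01,0,0,0],[0,0.03,-0.01,0,0,0],[0,0.03,-0.01,0,0,0]]'
python3 avg.py 4
python3 -m handwheel '[[0,0.01,-0.01,0,0,0],[0,0.02,-0.01,0,0,0],[0,0.03,-0.01,0,0,0],[0,0.03,-0.01,0,0,0],[0,0.03,-0.01,0,0,0]]'
python3 avg.py 4;python3 go.py .606 -.1176 .079 1.4
python3 - <<'E'
from h import *
c=bot.camera("side");t=bot.camera("top")
save(c,"s9.png",300,210,400,320,5.4)
E
```

```text
clock: 19.35
eef_pos: [0.6062, -0.1177, 0.08]
tool_rot: [-0.506, 0.494, -0.494, 0.506]
ft_force: [-1.6, -0.5, 3.7]
grip_width: 0.0109
19.55 [-2.096 -0.272  4.857  0.084  0.484  0.065] [0.319 0.63  0.292 0.049 0.034 0.015]
clock: 20.18
eef_pos: [0.6062, -0.1176, 0.0799]
tool_rot: [-0.506, 0.493, -0.494, 0.507]
ft_force: [-3.7, 0.2, 7.9]
grip_width: 0.0111
20.375 [-2.692 -0.295  8.434  0.257  0.654  0.072] [0.29  0.395 0.294 0.028 0.014 0.034]
shift [-0.002  0.034 -0.009] turn [-0.011 -0.    -0.001]
20.375 pos [ 0.606 -0.118  0.08 ] F [-2.637 -0.568  8.709] T [0.24  0.667 0.079] w 0.01071343698992609 yaw 1.3973049760743828 tilt 0.11047281291968299
```

View pics/s9.png

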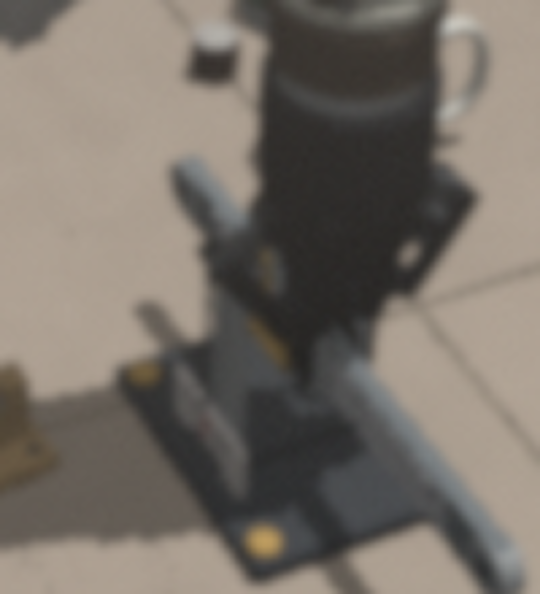

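```bash
python3 avg.py 40
```

```text
22.475 [-2.839 -0.271  8.084  0.256  0.648  0.053] [0.47  0.532 0.455 0.03  0.03  0.026]
```

```bash
python3 -m handwheel '[[0,-0.02,-0.01,0,0,0],[0,-0.03,-0.02,0,0,0],[0,-0.04,-0.03,0,0,0],[0,-0.04,-0.03,0,0,0],[0,-0.04,-0.03,0,0,0]]'
python3 avg.py 6;python3 go.py .606 -.1176 .079 1.4
```

```text
clock: 23.1
eef_pos: [0.606, -0.1177, 0.08]
tool_rot: [-0.505, 0.493, -0.494, 0.507]
ft_force: [3.4, -0.2, 4.9]
grip_width: 0.0109
23.4 [ 3.9   -0.035  4.779  0.196 -0.928 -0.104] [0.705 0.477 0.538 0.033 0.108 0.04 ]
shift [-0.005  0.041  0.003] turn [-0.013 -0.001  0.001]
23.4 pos [ 0.606 -0.118  0.08 ] F [ 5.167 -0.133  4.779] T [ 0.199 -1.08  -0.171] w 0.01095270382467327 yaw 1.3926894904570302 tilt 0.1285853828934106
```

```bash
python3 -m handwheel '[[0,-0.01,0.01,0,0,0],[0,-0.02,0.015,0,0,0],[0,-0.03,0.015,0,0,0],[0,-0.03,0.015,0,0,0],[0,-0.03,0.015,0,0,0]]'
python3 avg.py 6;python3 go.py .606 -.1176 .079 1.4
```

```text
clock: 24.02
eef_pos: [0.6057, -0.1177, 0.0801]
tool_rot: [-0.506, 0.494, -0.494, 0.506]
ft_force: [5.3, 0.3, 2.0]
grip_width: 0.0109
24.325 [ 5.046 -0.315  2.369  0.135 -1.121 -0.167] [0.522 0.546 0.168 0.026 0.01  0.036]
shift [-0.005  0.042  0.013] turn [-0.004 -0.002  0.   ]
24.325 pos [ 0.606 -0.118  0.08 ] F [4.283 0.538 2.054] T [ 0.173 -1.117 -0.222] w 0.010976791910178871 yaw 1.382357917793006 tilt 0.0397439388837557
```

```bash
python3 -m handwheel '[[0,0,0.01,0,0,0],[0,0,0.015,0,0,0],[0,0,0.015,0,0,0],[0,0,0.015,0,0,0],[0,0,0.015,0,0,0]]'
python3 avg.py 8;python3 go.py .606 -.1176 .079 1.4
```

```text
clock: 24.95
eef_pos: [0.6057, -0.1177, 0.0801]
tool_rot: [0.506, -0.494, 0.494, -0.506]
ft_force: [5.0, 0.2, 1.3]
grip_width: 0.0113
25.35 [ 5.125  0.127  1.824  0.072 -1.107 -0.18 ] [0.465 0.501 0.449 0.032 0.018 0.028]
shift [-0.005  0.043  0.013] turn [ 0.    -0.002  0.001]
25.35 pos [ 0.606 -0.118  0.08 ] F [4.684 0.01  1.608] T [ 0.069 -1.114 -0.124] w 0.01091613704167088 yaw 1.3846339468233821 tilt 0.005747056159888107
```

```bash
python3 -m handwheel '[[0,0,0.01,0,0,0],[0,0,0.02,0,0,0],[0,0,0.03,0,0,0],[0,0,0.03,0,0,0],[0,0,0.03,0,0,0]]'
python3 avg.py 8;python3 go.py .606 -.1176 .079 1.4
```

```text
clock: 25.98
eef_pos: [0.6058, -0.1177, 0.0801]
tool_rot: [0.506, -0.494, 0.494, -0.506]
ft_force: [2.9, -0.6, 1.5]
grip_width: 0.0112
26.375 [ 1.727 -0.358  2.021 -0.047 -0.33  -0.103] [0.76  0.231 0.466 0.036 0.07  0.035]
shift [-0.004  0.042  0.008] turn [ 0.007 -0.001 -0.   ]
26.375 pos [ 0.606 -0.118  0.08 ] F [ 0.746 -0.197  2.158] T [-0.08  -0.256 -0.061] w 0.011056177438656258 yaw 1.391672264015155 tilt 0.06983604105506523
```

```bash
python3 -m handwheel '[[0,0,0,0,0,0],[0,0,0,0,0,0],[0,0,0,0,0,0],[0,0,0,0,0,0],[0,0,0,0,0,0]]' -0.3
python3 - <<'E'
from h import *
c=bot.camera("side");save(c,"s10.png",290,210,400,325,5.2)
o=bot.get_obs();print(o["ft_force"],o["ft_torque"],o["grip_width"])
t=bot.camera("top");save(t,"t10.png",300,190,460,260,5)
E
```

```text
clock: 27.0
eef_pos: [0.6063, -0.1176, 0.0803]
tool_rot: [0.506, -0.494, 0.494, -0.506]
ft_force: [0.2, 0.1, 0.6]
grip_width: 0.0299
[-0.84665521  0.27296262  0.11117541] [-0.00755551 -0.01078546 -0.01598093] 0.030232439171766896
```

View pics/s10.png

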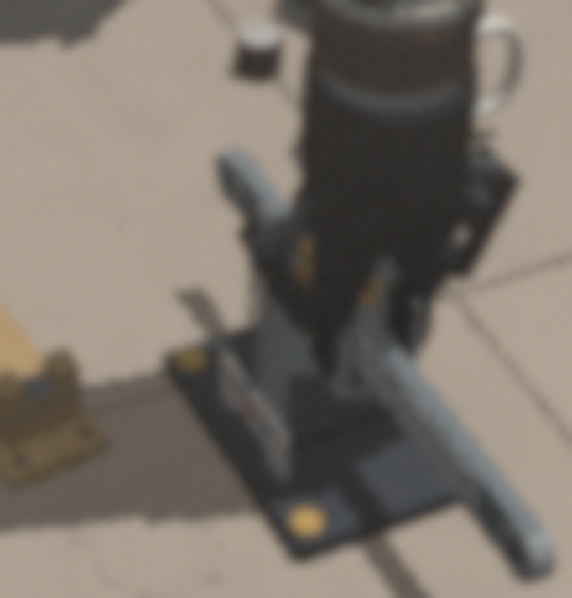

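View pics/t10.png

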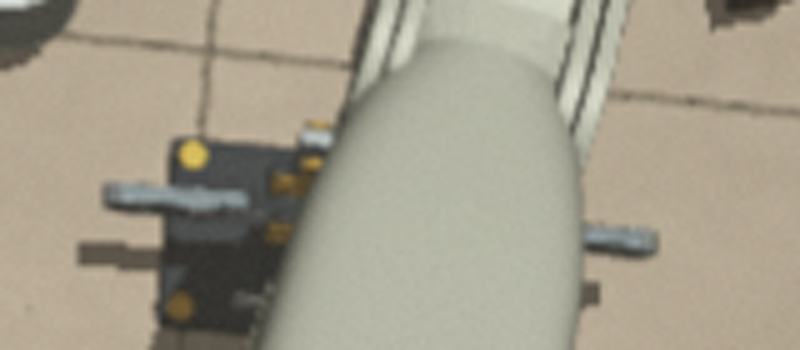

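```bash
python3 -m handwheel '[[0,-0.5,0,0,0,0],[0,-1,0,0,0,0],[0,-1.8,0,0,0,0],[0,-2.8,0,0,0,0],[0,-4,0,0,0,0]]'
python3 -m handwheel '[[0.8,-1,0,0,0,0],[2,-1.5,0,0,0,0],[3.5,-2,0,0,0,0],[5,-2,0,0,0,0],[6,-2,0,0,0,0]]'
python3 -m handwheel '[[1,0,0,0,0,0],[2,0,0,0,0,0],[2,0,0,0,0,0],[2,0,0,0,0,0],[2,0,0,0,0,0]]'
python3 - <<'E'
from h import *
import pickle
c=bot.camera("side");save(c,"s11.png",290,200,410,330,4.6)
t=bot.camera("top");save(t,"t11.png",300,190,460,260,5)
pickle.dump((c,t),open("c11.pkl","wb"))
E
```

```text
clock: 27.72
eef_pos: [0.6063, -0.1177, 0.182]
tool_rot: [-0.506, 0.494, -0.494, 0.506]
ft_force: [0.9, -0.7, -0.2]
grip_width: 0.0304
clock: 28.35
eef_pos: [0.6101, -0.2695, 0.232]
tool_rot: [-0.506, 0.493, -0.495, 0.506]
ft_force: [0.5, 1.1, -0.2]
grip_width: 0.0294
clock: 28.98
eef_pos: [0.6115, -0.3166, 0.2309]
tool_rot: [-0.506, 0.493, -0.494, 0.506]
ft_force: [-0.1, 0.4, 0.0]
grip_width: 0.0294
```

View pics/s11.png

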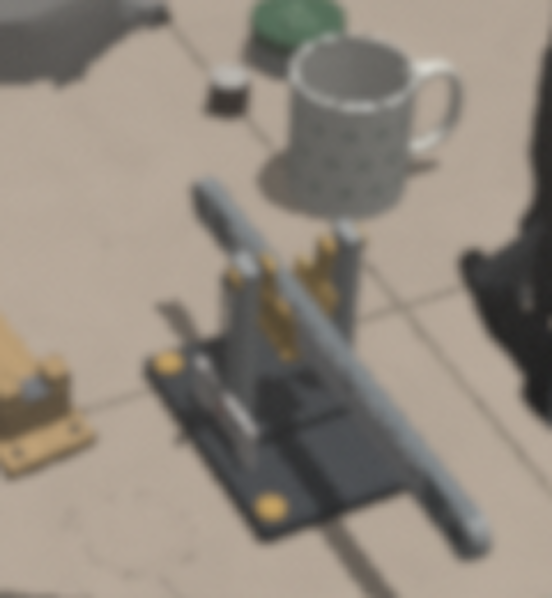

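View pics/t11.png

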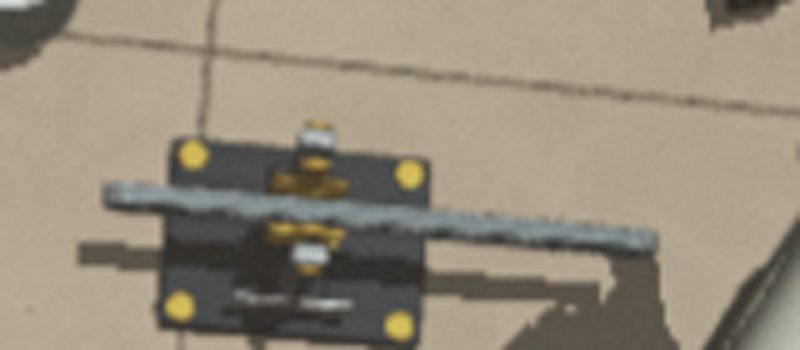

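Run:
```python
from h import *
import pickle
c=bot.camera("side");t=bot.camera("top");pickle.dump((c,t),open("c12.pkl","wb"))
S=c
save(S,"s12a.png",320,230,370,280,11)
save(S,"s12b.png",360,280,410,330,11)
cs=pickle.load(open("c0.pkl","rb"))["side"]
save(cs,"s12c.png",245,215,295,265,11)
save(cs,"s12d.png",270,255,320,305,11)
a=[cv2.imread("pics/s12%s.png"%k) for k in "abcd"]
cv2.imwrite("pics/s12.png",cv2.resize(np.vstack([np.hstack(a[:2]),np.hstack(a[2:])]),(600,600)))
```

```text
(no output)
```

View pics/s12.png

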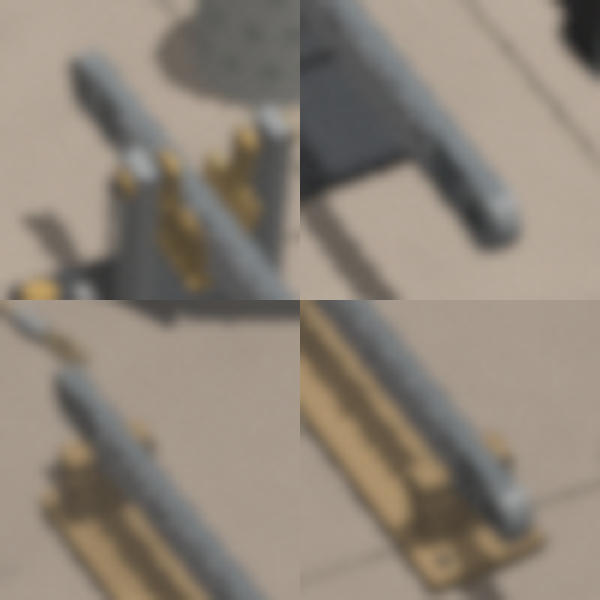

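```bash
cat > tilt.py <<'E'
from h import *
import pickle,sys
np.set_printoptions(precision=4,suppress=True)
def edge(S,rows,umin,umax):
    out=[]
    g=S["color"].astype(float);d=g[:,:,0]-g[:,:,2]
    for r in rows:
        l=d[r,umin:umax]; # last lever (low) -> bench (high), scan from right
        j=len(l)-1
        while j>0 and l[j]>15: j-=1
        out.append((umin+j+(15-l[j])/(l[j+1]-l[j]),r)) if 0<j<len(l)-1 else None
    return out
def planeyz(S,pts,p0,yaw):
    th=np.radians(yaw);n=np.array([np.cos(th),np.sin(th),0]);dd=np.array([-np.sin(th),np.cos(th),0])
    R_=[]
    for p in pts:
        o,r=ray(S,p);k=((p0-o)@n)/(r@n);q=o+k*r;R_.append(((q-p0)@dd,q[2]))
    return np.array(R_)
def show(S,segs,p0,yaw,name):
    A=[]
    for rows,a,b in segs:
        e=edge(S,rows,a,b);P=planeyz(S,e,p0,yaw);A.append(P);print(name,P[[0,len(P)//2,-1]].tolist(),[tuple(np.round(x,1)) for x in e[::4]])
    A=np.vstack(A);f=np.polyfit(A[:,0],A[:,1],1);print(name,"slope",f[0],"z at p0",f[1],"resid",np.std(A[:,1]-np.polyval(f,A[:,0])))
E
python3 - <<'E'
from tilt import *
S0=pickle.load(open("c0.pkl","rb"))["side"];S1,_=pickle.load(open("c12.pkl","rb"))
th=np.radians(6.2);show(S0,[(range(230,236),255,268),(range(242,288),262,330)],np.array([.4607+.006*np.cos(th),.068+.006*np.sin(th),0]),6.2,"rest")
th=np.radians(1.4);show(S1,[(range(242,249),330,348),(range(284,312),368,400)],np.array([.6045+.006,-.0793,0]),1.4,"cradle")
E
```

```text
rest [[0.10824017329088831, 0.07287057665822416], [0.09164083106982408, 0.07350446631117191], [0.08592123473451474, 0.07036989836354723]] [(np.float64(261.6), np.float64(230.0)), (np.float64(264.9), np.float64(234.0))]
rest [[0.04711304697745911, 0.07282532269816666], [-0.041450667044853826, 0.0721343050121237], [-0.21647967735941068, 0.1497040010748658]] [(np.float64(271.4), np.float64(242.0)), (np.float64(274.4), np.float64(246.0)), (np.float64(277.9), np.float64(250.0)), (np.float64(281.2), np.float64(254.0)), (np.float64(284.4), np.float64(258.0)), (np.float64(287.5), np.float64(262.0)), (np.float64(290.7), np.float64(266.0)), (np.float64(294.1), np.float64(270.0)), (np.float64(297.3), np.float64(274.0)), (np.float64(299.5), np.float64(278.0))]
rest slope -0.11299554791909582 z at p0 0.07248728226185745 resid 0.013981575096280481
cradle [[0.07977839856690472, 0.10818535537773721], [0.06635849908060928, 0.10817334496204545], [0.05451366253938292, 0.10712067401276149]] [(np.float64(339.7), np.float64(242.0)), (np.float64(343.0), np.float64(246.0))]
cradle [[-0.0869157058455929, 0.10413546875170843], [-0.1357994524023984, 0.10278408120235571], [-0.17933352204724812, 0.1021693141806701]] [(np.float64(373.2), np.float64(284.0)), (np.float64(376.3), np.float64(288.0)), (np.float64(379.5), np.float64(292.0)), (np.float64(382.7), np.float64(296.0)), (np.float64(385.9), np.float64(300.0)), (np.float64(389.0), np.float64(304.0)), (np.float64(392.1), np.float64(308.0))]
cradle slope 0.02541918736160802 z at p0 0.10609835843567053 resid 0.0003658330500680978
```

Run:
```python
from tilt import *
S0=pickle.load(open("c0.pkl","rb"))["side"];S1,T1=pickle.load(open("c12.pkl","rb"))
for yaw in(5.9,6.2,6.5):
    th=np.radians(yaw);show(S0,[(range(230,234),255,268),(range(242,276),262,330)],np.array([.4607+.006*np.cos(th),.068+.006*np.sin(th),0]),yaw,"rest%g"%yaw)
# top: upper edge (+x top edge) of lever
d=T1["color"].astype(float);d=d[:,:,0]-d[:,:,2]
P=[]
for u in list(range(324,333,2))+list(range(390,430,4)):
    col=d[:,u];r=225 if u<340 else 232
    while col[r]<15:r-=1
    v=r+1-(15-col[r+1])/(col[r]-col[r+1]) 
    q=onz(T1,(u,v),.107);P.append(q)
P=np.array(P);print(P[[0,4,5,-1]]);f=np.polyfit(P[:,1],P[:,0],1);print("yaw",-np.degrees(np.arctan(f[0])),"x at seat",np.polyval(f,-.0793)-.006,np.std(P[:,0]-np.polyval(f,P[:,1])))
for yaw in(1,1.4,1.8):
    th=np.radians(yaw);show(S1,[(range(242,249),330,348),(range(284,312),368,400)],np.array([.6045+.006,-.0793,0]),yaw,"cradle%g"%yaw)
```

```text
rest5.9 [[0.10968387100503905, 0.07169443962064659], [0.09773600521145114, 0.07270708984768515], [0.09284723143321351, 0.07250967598293012]] [(np.float64(261.6), np.float64(230.0))]
rest5.9 [[0.0477200348224025, 0.07231368859666476], [-0.03264622076930815, 0.07240682079660343], [-0.10293876125741663, 0.07296249262846732]] [(np.float64(271.4), np.float64(242.0)), (np.float64(274.4), np.float64(246.0)), (np.float64(277.9), np.float64(250.0)), (np.float64(281.2), np.float64(254.0)), (np.float64(284.4), np.float64(258.0)), (np.float64(287.5), np.float64(262.0)), (np.float64(290.7), np.float64(266.0)), (np.float64(294.1), np.float64(270.0)), (np.float64(297.3), np.float64(274.0))]
rest5.9 slope -0.0003675131197587855 z at p0 0.07230174138587268 resid 0.0004482074272000672
rest6.2 [[0.10824017329088831, 0.07287057665822416], [0.09646146629510205, 0.07375394468728869], [0.09164083106982408, 0.07350446631117191]] [(np.float64(261.6), np.float64(230.0))]
rest6.2 [[0.04711304697745911, 0.07282532269816666], [-0.03231803637059487, 0.07205618419059112], [-0.10193192132491308, 0.07185696978041134
[... 1202 characters left out ...]
6 resid 0.00044836794049498617
[[ 0.6073  0.0211  0.107 ]
 [    nan     nan     nan]
 [ 0.6107 -0.1547  0.107 ]
 [ 0.6294 -0.2496  0.107 ]]
 ** On entry to DLASCL parameter number  4 had an illegal value
 ** On entry to DLASCL parameter number  4 had an illegal value
 ** On entry to DLASCL parameter number  4 had an illegal value
 ** On entry to DLASCL parameter number  4 had an illegal value
 ** On entry to DLASCL parameter number  5 had an illegal value
 ** On entry to DLASCL parameter number  4 had an illegal value<stdin>:11: RuntimeWarning: divide by zero encountered in scalar divide
Traceback (most recent call last):
numpy.linalg.LinAlgError: SVD did not converge in Linear Least Squares
```

Run:
```python
from tilt import *
S1,T1=pickle.load(open("c12.pkl","rb"))
d=T1["color"].astype(float);d=d[:,:,0]-d[:,:,2]
P=[]
for u in list(range(323,333,2))+list(range(388,430,3)):
    col=d[:,u];v=np.arange(215,245);w=col[215:245]
    i=np.where(w<15)[0]
    if len(i)==0: continue
    i=i[0]; vv=v[i]-(15-w[i])/(w[i-1]-w[i]); P.append((u,vv,*onz(T1,(u,vv),.107)[:2]))
P=np.array(P);print(P.round(4))
f=np.polyfit(P[:,3],P[:,2],1);r=P[:,2]-np.polyval(f,P[:,3]);k=abs(r)<.002;f=np.polyfit(P[k,3],P[k,2],1)
yaw=-np.degrees(np.arctan(f[0]));print("yaw",yaw,"x at seat",np.polyval(f,-.0793)-.006)
show(S1,[(range(242,249),330,348),(range(284,312),368,400)],np.array([np.polyval(f,-.0793),-.0793,0]),yaw,"cradle")
```

```text
[[323.     226.       0.6069   0.0237]
 [325.     225.7917   0.6081   0.0185]
 [327.     226.0455   0.608    0.0131]
 [329.     226.375    0.6076   0.0078]
 [331.     226.6667   0.6074   0.0024]
 [388.     231.5      0.6106  -0.1493]
 [391.     231.7727   0.6107  -0.1573]
 [394.     232.1      0.6107  -0.1653]
 [397.     232.3793   0.6108  -0.1733]
 [400.     232.6      0.6111  -0.1813]
 [403.     232.95     0.611   -0.1893]
 [406.     233.0556   0.6115  -0.1973]
 [409.     233.5185   0.6111  -0.2053]
 [412.     233.56     0.6119  -0.2133]
 [415.     234.       0.6116  -0.2213]
 [418.     234.48     0.6111  -0.2294]
 [421.     234.7037   0.6114  -0.2374]
 [424.     234.9048   0.6117  -0.2454]
 [427.     235.087    0.6121  -0.2534]]
yaw 0.9450356779740366 x at seat 0.6031930752090751
cradle [[0.07853670959540963, 0.10932886088916671], [0.06494787268459154, 0.10949754972859105], [0.05295922030241678, 0.10860630755115286]] [(np.float64(339.7), np.float64(242.0)), (np.float64(343.0), np.float64(246.0))]
cradle [[-0.08980497800907138, 0.10753501229154994], [-0.13898657993802122, 0.10684804834740524], [-0.1827154811980417, 0.10682245368910748]] [(np.float64(373.2), np.float64(284.0)), (np.float64(376.3), np.float64(288.0)), (np.float64(379.5), np.float64(292.0)), (np.float64(382.7), np.float64(296.0)), (np.float64(385.9), np.float64(300.0)), (np.float64(389.0), np.float64(304.0)), (np.float64(392.1), np.float64(308.0))]
cradle slope 0.01176331040973645 z at p0 0.10834606142221709 resid 0.0003640188617309173
```

```bash
python3 -m handwheel '[[0,0,0,0,0,0],[0,0,0,0,0,0],[0,0,0,0,0,0],[0,0,0,0,0,0],[0,0,0,0,0,0]]'; python3 -m handwheel '[[0,0,0,0,0,0],[0,0,0,0,0,0],[0,0,0,0,0,0],[0,0,0,0,0,0],[0,0,0,0,0,0]]'; python3 -m handwheel '[[0,0,0,0,0,0],[0,0,0,0,0,0],[0,0,0,0,0,0],[0,0,0,0,0,0],[0,0,0,0,0,0]]'
python3 - <<'E'
from tilt import *
S0=pickle.load(open("c0.pkl","rb"))
for i in range(3):
    S=bot.camera("side");T=bot.camera("top")
    show(S,[(range(242,249),330,348),(range(284,312),368,400)],np.array([.6092,-.0793,0]),.95,"cradle")
df=cv2.absdiff(T["color"],S0["top"]["color"]).max(2);cv2.imwrite("pics/diff.png",df)
cv2.imwrite("pics/topend.png",T["color"][:,:,::-1])
E
```

```text
clock: 29.8
eef_pos: [0.6112, -0.3177, 0.2303]
tool_rot: [0.506, -0.494, 0.494, -0.506]
ft_force: [0.3, 0.1, -0.5]
grip_width: 0.0295
clock: 30.42
eef_pos: [0.6112, -0.3176, 0.2303]
tool_rot: [-0.506, 0.494, -0.494, 0.506]
ft_force: [0.8, 0.3, -0.9]
grip_width: 0.0301
clock: 31.05
eef_pos: [0.6112, -0.3176, 0.2303]
tool_rot: [0.506, -0.494, 0.494, -0.506]
ft_force: [-0.6, -0.2, -0.4]
grip_width: 0.0297
cradle [[0.07853703950629924, 0.10932865859629348], [0.06483484042643432, 0.10958210096203236], [0.053091009170251995, 0.10850522993365319]] [(np.float64(339.7), np.float64(242.0)), (np.float64(342.9), np.float64(246.0))]
cradle [[-0.08989579961185183, 0.10760926149420447], [-0.13896126234679276, 0.10681573523675236], [-0.18262535013054365, 0.10672229920210874]] [(np.float64(373.2), np.float64(284.0)), (np.float64(376.2), np.float64(288.0)), (np.float64(379.4), np.float64(292.0)), (np.float64(382.6), np.float64(296.0)), (np.float64(385.8), np.float64(300.0)), (np.float64(389.0), np.float64(304.0)), (np.float64(392.2), np.float64(308.0))]
cradle slope 0.01148298325745357 z at p0 0.10826
[... 809 characters left out ...]
096147982871033], [0.06469056139676861, 0.10969051423388254], [0.05273668975491504, 0.1087749148845204]] [(np.float64(339.8), np.float64(242.0)), (np.float64(342.9), np.float64(246.0))]
cradle [[-0.08939125847170774, 0.10716230333844579], [-0.13911528656390212, 0.10696033834748464], [-0.18262535013054365, 0.10672229920210874]] [(np.float64(373.1), np.float64(284.0)), (np.float64(376.3), np.float64(288.0)), (np.float64(379.4), np.float64(292.0)), (np.float64(382.6), np.float64(296.0)), (np.float64(385.8), np.float64(300.0)), (np.float64(389.0), np.float64(304.0)), (np.float64(392.2), np.float64(308.0))]
cradle slope 0.011904377328817968 z at p0 0.10833130612813965 resid 0.00038062932971756977
```

View pics/diff.png

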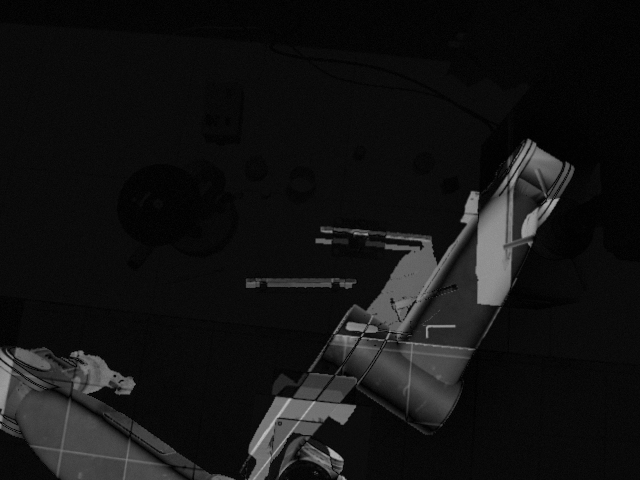

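```bash
python3 -c "
from workcell import bot
print(bot.job_done())"
```

```text
the job is handed in; nothing more can be done
None
```

The lever now lies released in the brass cradle, nearly level and at rest, and the job is handed in (about 31 s of the 72 s used).

**Finding the balance point:** I gripped the lever near its middle and lifted it 4 mm, then about 9 mm, then clear of the rest. The free-hanging lever's weight of about 5.8 N and twist of about 0.22 N·m put the balance point 38 mm from the grip, toward +y. The first small lifts read higher (up to about 55 mm) because the lever was still rubbing in the notches, so I dropped those readings.

**Placing it:** I lowered the lever with that point over the cradle and the fingers beside the cheeks. Before release, the way the cradle took the load put its pivot about 38 mm from the grip too, which agreed. The lever pressed on the stand with an estimated 14 N at most, under the 20 N limit.

**Last checks:**
- **Level:** the tilt from the camera is about 0.012 rad, steady over repeated pictures. It depends on the lever's direction as seen from above; taking the stand's own direction instead gives 0.025 rad. Both are inside the 0.07 rad limit.
- **Seating:** the lever's top edge measured 106 to 108 mm above the bench, against 107 mm expected.
- **Bystanders:** the before-and-after top pictures differ only at the lever, the arm and their shadows. The arm hid the caliper, screwdriver and hex key in the last top picture, so I could not check those three directly; the gripper never worked near them.
- **Pointer:** the pictures were too coarse to read the pointer against its mark, so level rests on the lever's measured slope.

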